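# Load the sprung clamp bar and gauge its gap with the feeler blade

## Robot

A 6-joint arm with a two-finger parallel gripper is mounted at the origin on the work surface. World frame = base frame: x ahead of the robot, y to its left, z up, the work surface at z = 0. Lengths are in m, angles in rad, forces in N, time in s.
With the tool pointing down it reaches from about 0.25 to 0.725 m from the base axis. Payload 4 kg.
Tool frame: the origin (TCP) lies where the fingers leave the gripper's body, on its centre line; the fingertips stand 73 mm ahead of it and the grasp point (between the pads) lies 54 mm ahead of it (bot.tip_reach is the z of the fingertips in the tool frame, in m); z points along the fingers, x is the direction in which the jaws open and shut, and the axes are right-handed (so a half turn about z gives the same grasp; the last joint's range is limited). The gripper opens to 85 mm and grips with 20 to 120 N. Pads are 22 mm wide; open, the fingers measure 114 mm over their backs; the gripper's body (76 mm by 85 mm) begins 54 mm behind the grasp point. The pads swing forward as they close: fully open they stand 13 mm farther back than shut.
Start: joints at [-1.208, 0.241, 0.005, 1.335, 0, 1.571], TCP at [0.177, -0.467, 0.304] pointing down, gripper open.
Joint ranges: [-2.72, 2.72], [-1.05, 1.87], [-1.09, 1.28], [-1.99, 2.15], [-1.42, 1.44], [-3.14, 3.14]. Speed limits (rad/s): [2.79, 2.79, 3.14, 3.14, 3.14, 3.14].

## Interface

Orientations are given as a unit quaternion [x, y, z, w].
In Python, from workcell import bot, vision, job_done gives the robot as it stands.
- The arm moves only by the tool drive_tool, never from a script. Its argument "steps" is one flat list of numbers, 7 for each row, row after row: the shift along the tool's x, y, z in m, then the turn, a rotation vector about the tool's x, y, z in degrees, then the closure, from -1 (fully open) to 1 (shut). A call has 1 to 8 rows; each row shifts and turns the commanded pose from where the row before left it, along the tool's axes as they then stand; what a row does not reach is not made up. A row lasts 1/12 s, in which the tool goes at most 41.7 mm and 7.16 degrees, less where a joint would pass 70% of its speed; a pose out of reach is approached as far as the arm can. A call is refused whole if a number of a shift passes 0.0417 or a number of a turn 7.16, either way. A call with a gripper value outside its range is refused whole. The fingers move at their own pace and stop on an object; the grip force is fixed at half the most. Time passes only in rows, so rows that do not move let the fingers close. It gives the time, the measured TCP pose, the force and the opening at its end, in the units of the state.
- bot.get_obs(): the state, without advancing time (a new reading comes with each control period).
- vision.camera(name): name is "side" or "top" or "wrist"; returns (picture, depth): 420x560x3 uint8, red, green, blue; 420x560 float32, m along the optical axis (not along the pixel's ray), 0 where there is no reading.
- vision.camera_model(name): a dict with "mtx" (3x3 intrinsics, pixels), "D" ([k1, k2, p1, p2, k3] as OpenCV has them; the pictures are not rectified), "rvec" (rotation vector, rad) and "tvec" (3), from world to camera coordinates, as OpenCV has them. Camera axes: x right, y down, z forward; pixel columns grow to the right and rows downward; lengths in m; the calibration is good to about 2 mm. A picture is of the moment at which its call begins: read the wrist's pose just before it. camera_model takes no time and is no camera call; for the wrist camera it gives the pose at the moment of the call.
- job_done(): hands the job in, once; it reports no verdict.
The state is a dict: "clock": time; "joint_pos": joint angles; "joint_vel": joint speeds; "tau": joint torques, N m; "eef_pos": TCP position; "tool_rot": TCP orientation; "ft_force": force on the tool from outside, world axes, zero at the start; "ft_torque": the same for the moment, N m; "grip_width": finger opening in m.
Only numpy, scipy, OpenCV 4.12 (cv2) and the standard library are available. Lean on these libraries where they do the work, as an engineer would, in place of code of your own. Each camera call takes 0.05 s, during which the arm holds its last target.

## Task

Load the press by nesting the loose brass cup upright in the steel cup on top of its bar, and let go of it, so that the bar sinks. Then take the feeler blade by its wooden grip and slide it, square to the bar and flat on the bed, into the gap under the bar until it drags snugly and the front edge of the bar stands over the red band on the blade. Finish while holding the blade still in the gripper at that depth, and leave everything else on the bench where it is.

Things in the scene. Friction and masses are not known exactly. Their poses are not given: they have to be found in the camera images.
- press: Grey clamp press, fixed to the bench, placed and turned differently each time: bed 150 mm deep, 210 mm wide, top 40 mm above the bench, carrying a sprung brass bar (190 mm wide, 95 mm deep, 14 mm thick). Guide posts, tops 84 mm above the bench, at y = +-85 mm, 50 mm behind the bar's front edge. Origin on the bench, 45 mm behind that edge.
- mouth (a point): On the flat top of the press's bed (40 mm above the bench), right below the middle of the front edge of the brass bar. +x is the way the blade goes in under the bar, y runs along that edge, z is up. The bed reaches 50 mm out in front of the bar (to -x): a ledge for the blade. The bar's front lower edge is bevelled 8 mm deep, 6 mm high, as a lead-in.
- seat (a point): Centre of the inner floor of the steel cup bolted on the bar, 55 mm behind the bar's front edge; same shape and size as the loose brass cup. Its rim is 32 mm above this point; inner radius 23.6 mm at the floor, 28.4 mm at the rim. The nested brass cup stands on this floor with about 1.5 mm play all round and rises 34 mm above the steel rim.
- bar (a joint): Height of the sprung bar in m; it moves straight up and down. 0: right down, gap above the bed 2.5 mm, as under the brass cup's weight; 0.0055: up on its springs, gap 8 mm, as at the start; about 0.0015 with the 4 mm blade flat under the loaded bar, which then drags with a few newtons.
- cup_mid (a point): Loose brass loading cup, upright, about 0.7 kg: thick-bottomed, tapered, round, 66 mm tall, 64 mm across the rim, 44 mm across the foot, wall 3.5 mm, bottom 34 mm thick. The point is on its axis, half-way up (33 mm). Starts on one side of the press, the blade on the other, either way round.
- blade_grip (a point): Feeler blade, about 0.12 kg: flat steel, 20 mm wide, 4 mm thick, with an upright wooden block as grip (32 mm along the blade, 22 mm across, top 48 mm above the blade's underside). The point is inside the block, 30 mm above the underside. +x runs to the tip, 100 mm ahead; the last 16 mm of the top taper to 1.5 mm. Starts flat on the bench.
- blade_mark (a point): Middle of the 10 mm wide red band across the blade, at the underside of the blade: 55 mm ahead of the grip's middle, 45 mm behind the tip. Axes as blade_grip.
- cup: The loose brass cup again; origin at the centre of its foot, z along its axis.
- blade: The feeler blade again; origin on its underside below the middle of the grip, x towards the tip.
- hammer: Bystander, to be left alone: hammer with a wooden handle.
- wrench: Bystander, to be left alone: steel wrench.
- oil: Bystander, to be left alone: amber glass oil bottle, 130 mm tall.
- offcut: Bystander, to be left alone: brass offcut plate 100 x 70 x 6 mm.
- parallel: Bystander, to be left alone: steel parallel block 120 x 22 x 35 mm.
- jar: Bystander, to be left alone: small glass jar, 75 mm tall.
- dish: Bystander, to be left alone: white dish, 90 mm across.
There are look-alikes about, which are no part of the job. What is shaped like the blade but blue or orange is not meant.

How it is judged:
On the way, in this order (a step that is already met when the one before it is completed fails the run):
1. the brass cup is nested upright in the steel cup and let go, the bar is down, the blade is not yet in the gap (horizontal distance between cup_mid and seat below 0.004 m and z of cup_mid in the frame of seat between 0.03 and 0.036 m and angle between cup_mid's own z axis and vertical below 0.08 rad and contact force between the fingers and cup below 0.05 N and value of joint bar below 0.0006 m and horizontal distance between blade_mark and mouth above 0.05 m), for 0.2 s.
2. the gripped blade is under the loaded bar and lifts it (y of blade_mark in the frame of mouth between -0.06 and 0.06 m and z of blade_mark in the frame of mouth between -0.002 and 0.0045 m and angle between the x axis of blade_grip and the x axis of mouth, either way round below 0.2 rad and value of joint bar between 0.0007 and 0.0048 m and contact force between blade and bar above 1 N and contact force between the fingers and bar below 0.05 N and contact force between the fingers and blade above 1 N and x of blade_mark in the frame of mouth between -0.03 and 0.0065 m), for 0.1 s.
At the end, for the whole second after the job is handed in: Cup nested, let go (4 mm, 0.08 rad, foot within 3 mm of the floor); red band's middle within 6.5 mm of the bar's edge, blade within 60 mm of mid-bar, 0.2 rad of square, 4.5 mm of the bed; bar rests on it (over 1 N, up 0.7 to 4.8 mm), not on the fingers, which grip the still blade (horizontal distance between cup_mid and seat below 0.004 m and z of cup_mid in the frame of seat between 0.03 and 0.036 m and angle between cup_mid's own z axis and vertical below 0.08 rad and contact force between the fingers and cup below 0.05 N and x of blade_mark in the frame of mouth between -0.0065 and 0.0065 m and y of blade_mark in the frame of mouth between -0.06 and 0.06 m and z of blade_mark in the frame of mouth between -0.002 and 0.0045 m and angle between the x axis of blade_grip and the x axis of mouth, either way round below 0.2 rad and value of joint bar between 0.0007 and 0.0048 m and contact force between blade and bar above 1 N and contact force between the fingers and bar below 0.05 N and contact force between the fingers and blade above 1 N and linear speed of blade below 0.01 m/s); the arm keeps its last pose, push and grip.
It fails at once if a bystander is moved by more than 30 mm (distance of any of hammer, wrench, oil, offcut, parallel, jar, dish from where it was at the start of the episode above 0.03 m).
It also fails if it takes over 64 s, if anything falls off the work surface, if the arm or the gripper's body presses on something with over 40 N, if the wrist force passes 120 N, or if a joint passes its speed limit or range.

## Working session

There is one attempt and no reset: what is moved stays moved. The work goes in short steps, Python scripts to look and compute and a tool call to move; the robot and the scene stay as the last step left them, time stands still between calls to the robot, and variables do not carry over. Pictures are saved under pics/ and viewed, and the job is handed in when it is done.

Besides the shell and the picture viewer there is one more tool, called after ">>>" as name(argument=value, ...) on one line, values as JSON. drive_tool: Moves the arm, as the interface text tells. Its arguments: {"type":"object","properties":{"steps":{"type":"array"}},"required":["steps"]}

```bash
ls; mkdir -p pics; cat > h.py <<'E'
import numpy as np, cv2
from workcell import bot, vision, job_done
def snap(n,f):
    m=vision.camera_model(n); p,d=vision.camera(n)
    cv2.imwrite(f'pics/{f}.png',cv2.cvtColor(p,cv2.COLOR_RGB2BGR)); np.savez(f'pics/{f}.npz',p=p,d=d,mtx=np.array(m['mtx']),D=np.array(m['D']),rvec=np.array(m['rvec']),tvec=np.array(m['tvec']))
    return p,d,m
def load(f): return np.load(f'pics/{f}.npz')
def ray(m,uv):
    R,_=cv2.Rodrigues(np.array(m['rvec'],float).ravel()); t=np.array(m['tvec'],float).ravel()
    q=cv2.undistortPoints(np.array(uv,float).reshape(-1,1,2),np.array(m['mtx'],float),np.array(m['D'],float)).reshape(-1,2)
    d=np.c_[q,np.ones(len(q))]@R; return -R.T@t,d
def plane(m,uv,z):
    c,d=ray(m,uv); return c+d*((z-c[2])/d[:,2])[:,None]
def dep(m,uv,d):
    c,r=ray(m,uv); uv=np.array(uv).reshape(-1,2).astype(int); return c+r*d[uv[:,1],uv[:,0]][:,None]
def cloud(m):
    d=m['d']; v,u=np.mgrid[0:d.shape[0],0:d.shape[1]]
    c,r=ray(m,np.c_[u.ravel(),v.ravel()]); return (c+r*d.ravel()[:,None]).reshape(d.shape+(3,))
def proj(m,P):
    return cv2.projectPoints(np.array(P,float).reshape(-1,3),np.array(m['rvec'],float),np.array(m['tvec'],float),np.array(m['mtx'],float),np.array(m['D'],float))[0].reshape(-1,2)
E
python3 - <<'E'
from h import *
for n in('top','side'): snap(n,n+'0')
o=bot.get_obs(); print(o, bot.tip_reach)
E
```

```text
pics
{'clock': 0.1, 'joint_pos': array([-1.20799147e+00,  2.41334748e-01,  3.84698783e-03,  1.33518587e+00,
       -3.02439801e-05,  1.57080754e+00]), 'joint_vel': array([ 0.00102252, -0.00059896,  0.00186532, -0.00040707, -0.00154521,
        0.00106094]), 'tau': array([-7.10031127e-04, -3.73137689e+01,  2.53010434e+01,  1.09015784e-02,
       -4.26233350e-05,  3.34149817e-06]), 'eef_pos': array([ 0.17728997, -0.46705343,  0.30309872]), 'tool_rot': array([ 8.23069330e-01, -5.67940135e-01, -7.81169545e-04, -5.20642710e-04]), 'ft_force': array([-0.85263437, -0.0711197 ,  0.05448011]), 'ft_torque': array([ 0.00123862, -0.04451094,  0.06643123]), 'grip_width': 0.0854387602856211} 0.0726
```

View pics/top0.png

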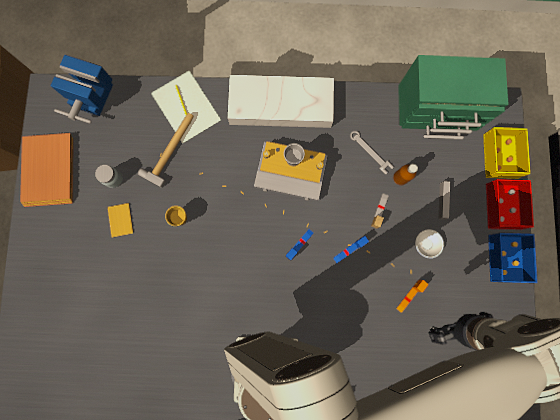

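View pics/side0.png

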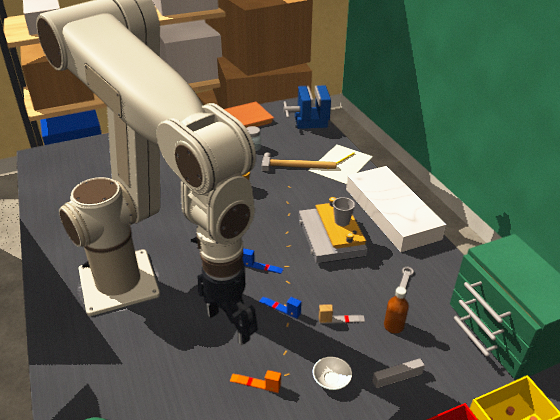

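```bash
python3 - <<'E'
from h import *
im=cv2.imread('pics/top0.png')
a=cv2.resize(im[185:235,350:410],None,fx=6,fy=6,interpolation=cv2.INTER_CUBIC)
b=cv2.resize(im[125:225,145:345][:, :],None,fx=4,fy=4,interpolation=cv2.INTER_CUBIC)
b2=b[:, :]
cv2.imwrite('pics/c1.png',b2)
cv2.imwrite('pics/c2.png',a)
m=load('top0'); P=cloud(m)
for n,(u,v) in dict(cup=(175,215),grip=(378,222),blade=(382,203),steelcup=(294,155),bar=(275,155),bed=(290,190),bench=(230,230),post=(320,163),jar=(105,175),bench2=(60,300)).items(): print(n,P[v,u].round(4))
print(vision.camera_model('top'))
E
```

```text
cup [0.464  0.3008 0.0358]
grip [ 0.4594 -0.3358  0.0438]
blade [ 0.5279 -0.3605 -0.0008]
steelcup [ 0.6533 -0.0667  0.0918]
bar [ 0.6604 -0.0079  0.0614]
bed [ 0.5547 -0.0586  0.0357]
bench [0.4251 0.1295 0.0027]
post [ 0.6335 -0.1481  0.0807]
jar [0.5777 0.5176 0.0739]
bench2 [ 0.1872  0.6592 -0.0044]
{'mtx': array([[409.57308101,   0.        , 278.4651925 ],
       [  0.        , 409.57308101, 210.15644599],
       [  0.        ,   0.        ,   1.        ]]), 'D': array([-0.03091454,  0.        ,  0.        ,  0.        ,  0.        ]), 'rvec': array([ 2.17620691, -2.11424559,  0.1646185 ]), 'tvec': array([-0.0379867 ,  0.48791898,  1.25183107])}
```

View pics/c1.png

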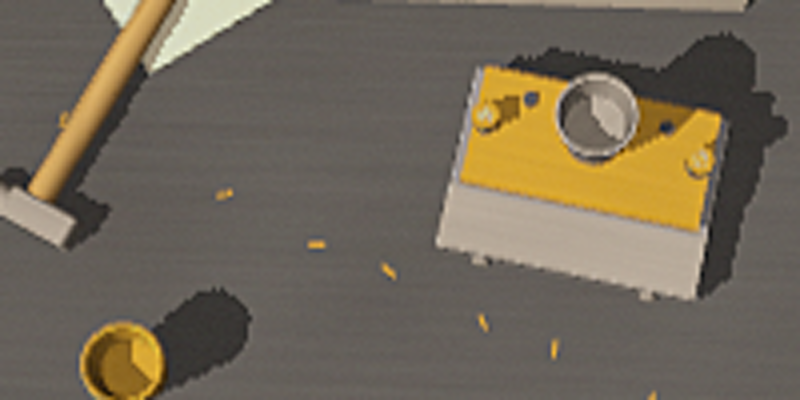

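View pics/c2.png

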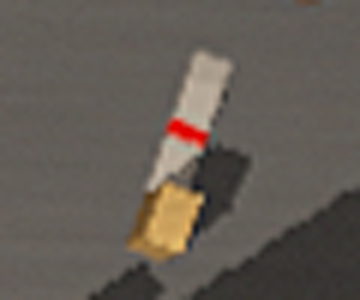

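```bash
cat > meas.py <<'E'
from h import *
from scipy.spatial.transform import Rotation as Rot
m=load('top0'); im=m['p']; hsv=cv2.cvtColor(im,cv2.COLOR_RGB2HSV); P=cloud(m)
def show(mask,f): cv2.imwrite(f'pics/{f}.png',mask.astype(np.uint8)*255)
yel=((hsv[...,0]>15)&(hsv[...,0]<32)&(hsv[...,1]>130)&(hsv[...,2]>60))
# cup
c=np.zeros_like(yel); c[195:235,155:200]=yel[195:235,155:200]
cn=max(cv2.findContours(c.astype(np.uint8),cv2.RETR_EXTERNAL,cv2.CHAIN_APPROX_NONE)[0],key=cv2.contourArea)
print('cup ellipse',cv2.fitEllipse(cn), cv2.boundingRect(cn))
# high points: z>0.05 near the cup
for nm,(u0,u1,v0,v1),zr,lo in (('cup',(155,200,195,235),.066,.045),('steel',(275,315,135,175),.128,.105)):
    q=P[v0:v1,u0:u1]; k=q[...,2]>lo
    kk=k.astype(np.uint8); cn=max(cv2.findContours(kk,cv2.RETR_EXTERNAL,cv2.CHAIN_APPROX_NONE)[0],key=cv2.contourArea).reshape(-1,2)+[u0,v0]
    w=plane(m,cn,zr)[:,:2]
    A=np.c_[2*w,np.ones(len(w))]; s=np.linalg.lstsq(A,(w**2).sum(1),rcond=None)[0]
    print(nm,'circle',s[:2].round(4),'r',np.sqrt(s[2]+s[:2]@s[:2]).round(4),'ztop',np.percentile(q[k][:,2],[50,90]).round(4))
# bar front edge: yellow lower boundary
b=np.zeros_like(yel); b[135:190,250:335]=yel[135:190,250:335]
show(b,'mbar')
pts=[]
for u in range(264,322):
    v=np.where(b[:,u])[0]
    if len(v): pts.append((u,v.max()+.5))
pts=np.array(pts); w=plane(m,pts,.062)[:,:2]
l=cv2.fitLine(w.astype(np.float32),cv2.DIST_HUBER,0,.001,.001).ravel(); print('edge',l, 'ang normal',np.degrees(np.arctan2(-l[2+0] if 0 else l[0],-l[1])))
res=(w-l[2:])@np.array([-l[1],l[0]]); print('res',res.std(), w[0],w[-1],np.linalg.norm(w[0]-w[-1]))
# blade: red band, wood
red=((hsv[...,0]<8)|(hsv[...,0]>172))&(hsv[...,1]>150)
r=np.zeros_like(red); r[190:225,365:395]=red[190:225,365:395]
v,u=np.nonzero(r); print('red',u.mean(),v.mean(),plane(m,[[u.mean(),v.mean()]],.004))
E
python3 meas.py; python3 - <<'E'
from h import *
m=vision.camera_model('wrist'); R,_=cv2.Rodrigues(m['rvec']); o=bot.get_obs()
from scipy.spatial.transform import Rotation as Rot
T=Rot.from_quat(o['tool_rot']).as_matrix()
print('cam in tool',T.T@(-R.T@m['tvec']-o['eef_pos']),'cam axes in tool\n',(T.T@R.T).round(3)); print('tool\n',T.round(3)); print(m['mtx'])
E
```

```text
cup ellipse ((175.4090118408203, 215.63084411621094), (19.64484405517578, 20.725872039794922), 88.25106048583984) (165, 206, 22, 20)
cup circle [0.4576 0.293 ] r 0.0306 ztop [0.0633 0.0679]
steel circle [ 0.6465 -0.0642] r 0.0308 ztop [0.1243 0.129 ]
edge [ 0.18235308  0.9832331   0.5940292  -0.04985543] ang normal 169.49315
res 0.004776179457160479 [0.60910203 0.024973  ] [ 0.60804979 -0.15354299] 0.1785190906076151
red 380.70588235294116 206.52941176470588 [[ 0.5153301  -0.35490017  0.004     ]]
cam in tool [ 0.0010173  -0.07032386 -0.0690893 ] cam axes in tool
 [[ 1.     0.001  0.   ]
 [-0.001  0.96   0.28 ]
 [ 0.    -0.28   0.96 ]]
tool
 [[ 0.355 -0.935 -0.001]
 [-0.935 -0.355  0.002]
 [-0.002  0.    -1.   ]]
[[350.08367743   0.         278.17713066]
 [  0.         350.08367743 213.5973853 ]
 [  0.           0.           1.        ]]
```

View pics/mbar.png

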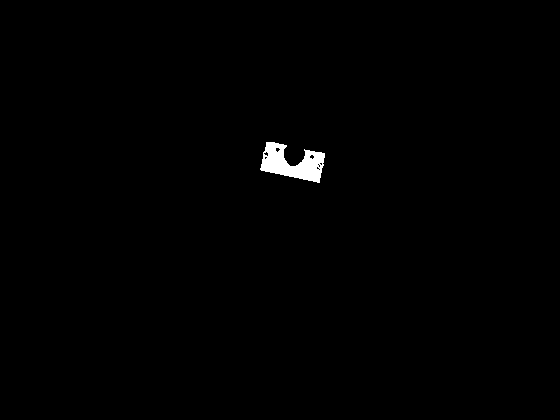

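Candidates. Blade: steel with wooden grip at (380,210), blue at (300,243) and (352,247), orange at (411,295). I choose (380,210), which the crop shows as steel with a red band and wooden block. Cup: brass at (175,215), the steel cup on the bar at (294,153), the jar at (105,175) and the dish at (430,243). I choose (175,215); its fitted rim radius of 31 mm fits the given 32 mm. I'll swing over to the cup first.

>>> drive_tool(steps=[0.0004, -0.0404, 0, 0, 0, -4.6, -1, 0.0004, -0.0404, 0, 0, 0, -4.6, -1, 0.0004, -0.0404, 0, 0, 0, -4.6, -1, 0.0004, -0.0404, 0, 0, 0, -4.6, -1, 0.0004, -0.0404, 0, 0, 0, -4.6, -1, 0.0004, -0.0404, 0, 0, 0, -4.6, -1, 0.0004, -0.0404, 0, 0, 0, -4.6, -1, 0.0004, -0.0404, 0, 0, 0, -4.6, -1])

```text
clock: 0.77
eef_pos: [0.4348, -0.2778, 0.3033]
tool_rot: [0.961, -0.277, -0.0, -0.0]
ft_force: [1.3, -0.6, -0.1]
grip_width: 0.0853
```

>>> drive_tool(steps=[0.0004, -0.0404, 0, 0, 0, -4.6, -1, 0.0004, -0.0404, 0, 0, 0, -4.6, -1, 0.0004, -0.0404, 0, 0, 0, -4.6, -1, 0.0004, -0.0404, 0, 0, 0, -4.6, -1, 0.0004, -0.0404, 0, 0, 0, -4.6, -1, 0.0004, -0.0404, 0, 0, 0, -4.6, -1, 0.0004, -0.0404, 0, 0, 0, -4.6, -1, 0.0004, -0.0404, 0, 0, 0, -4.6, -1])

```text
clock: 1.43
eef_pos: [0.5259, 0.0268, 0.3032]
tool_rot: [0.999, 0.04, -0.0, 0.0]
ft_force: [0.4, 0.2, -0.2]
grip_width: 0.0854
```

```bash
cat >> h.py <<'E'
from scipy.spatial.transform import Rotation as Rot
def totool(world_d):
    o=bot.get_obs(); return Rot.from_quat(o['tool_rot']).as_matrix().T@np.array(world_d)
def grasp(): 
    o=bot.get_obs(); return o['eef_pos']+Rot.from_quat(o['tool_rot']).as_matrix()@[0,0,.054]
def yaw():
    x=Rot.from_quat(bot.get_obs()['tool_rot']).as_matrix()[:,0]; return np.degrees(np.arctan2(x[1],x[0]))
E
python3 - <<'E'
from h import *
p,d,m=snap('wrist','w1')
# crop full view of top image without arm for press? take top
snap('top','top1')
print(grasp(),yaw(),bot.get_obs()['joint_pos'])
print(totool(np.array([.4576,.293,0])-grasp()))
E
```

```text
[0.52538248 0.03038738 0.24924784] 4.934510285145202 [0.05672466 0.29400451 0.07484329 1.35284851 0.00193872 1.5413975 ]
[-0.04465397 -0.26697721  0.249827  ]
```

View pics/w1.png

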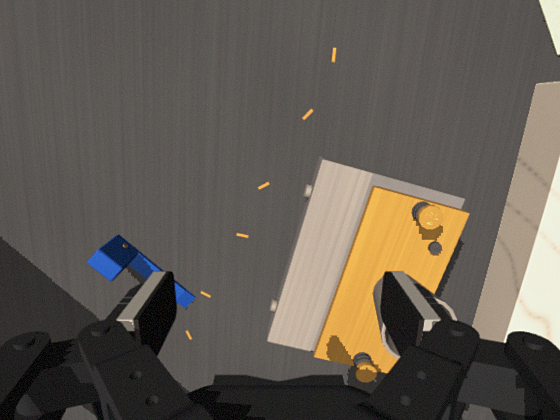

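View pics/top1.png

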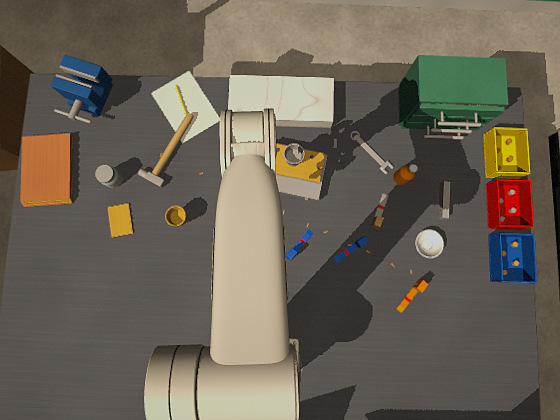

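The wrist view shows the press: the bar's front edge runs from (373,187) to (315,357), and the ledge's front edge from (321,158) to (268,343).

```bash
python3 - <<'E'
from h import *
m=load('w1'); im=m['p']; hsv=cv2.cvtColor(im,cv2.COLOR_RGB2HSV)
y=((hsv[...,0]>15)&(hsv[...,0]<32)&(hsv[...,1]>130)&(hsv[...,2]>60))
pts=[]
for v in range(195,345):
    u=np.where(y[v,305:480])[0]
    if len(u): pts.append((305+u.min()-.5,v))
w=plane(m,pts,.062)[:,:2]
l=cv2.fitLine(w.astype(np.float32),cv2.DIST_HUBER,0,.001,.001).ravel(); print('edge',l,((w-l[2:])@[-l[1],l[0]]).std())
n=np.array([abs(l[1]),-l[0]*np.sign(l[1])]); print('heading',np.degrees(np.arctan2(n[1],n[0])))
e=plane(m,[[373,187],[315,357]],.062); print(e,np.linalg.norm(e[0]-e[1]),e.mean(0))
e2=plane(m,[[321,158],[268,343]],.04); print(e2,np.linalg.norm(e2[0]-e2[1]),e2.mean(0),'ledge',(e.mean(0)-e2.mean(0))[:2]@n)
s=np.array([.6465,-.0642]); print('seat dist behind edge',(s-l[2:])@n,'lateral vs e mid',(s-e.mean(0)[:2])@[-n[1],n[0]])
posts=plane(m,[[429,216],[367,374]],.084);print(posts,np.linalg.norm(posts[0]-posts[1]),'post mid + 5mm', posts.mean(0)[:2]+.005*n)
E
```

```text
edge [ 0.18032202  0.98360765  0.5936887  -0.04685029] 0.00027767546610476667
heading -10.388516
[[ 0.61046219  0.03829201  0.062     ]
 [ 0.57855827 -0.1480273   0.062     ]] 0.1890310698801381 [ 0.59451023 -0.05486764  0.062     ]
[[ 0.56331388  0.05779658  0.04      ]
 [ 0.52831177 -0.15095959  0.04      ]] 0.21167022996452028 [ 0.54581282 -0.0465815   0.04      ] ledge 0.04939331622387796
seat dist behind edge 0.05507410743233143 lateral vs e mid 0.00019552164828386988
[[ 0.65673057  0.02116503  0.084     ]
 [ 0.62885743 -0.14716755  0.084     ]] 0.1706246484409005 post mid + 5mm [ 0.64771204 -0.06390287]
```

>>> drive_tool(steps=[0.0021, -0.039, 0.01, 0, 0, -4.2, -1, 0.0021, -0.039, 0.01, 0, 0, -4.2, -1, 0.0021, -0.039, 0.01, 0, 0, -4.2, -1, 0.0021, -0.039, 0.01, 0, 0, -4.2, -1, 0.0021, -0.039, 0.01, 0, 0, -4.2, -1, 0.0021, -0.039, 0.01, 0, 0, -4.2, -1, 0.0021, -0.039, 0.01, 0, 0, -4.2, -1, 0, 0, 0, 0, 0, 0, -1])

```text
clock: 2.2
eef_pos: [0.4571, 0.2915, 0.2312]
tool_rot: [0.956, 0.295, -0.003, -0.001]
ft_force: [0.5, -0.5, 0.0]
grip_width: 0.0854
```

```bash
python3 - <<'E'
from h import *
p,d,m=snap('wrist','w2')
print(grasp(),yaw(),bot.get_obs()['joint_pos'])
print(totool(np.array([.4576,.293,.055])-grasp()))
E
```

```text
[0.4584382  0.28910386 0.17811391] 34.06673057012292 [ 5.62569474e-01  3.66265808e-01 -1.13335286e-02  1.19697184e+00
  1.26577816e-04  1.53878941e+00]
[ 0.00195209 -0.00366659  0.12310833]
```

View pics/w2.png

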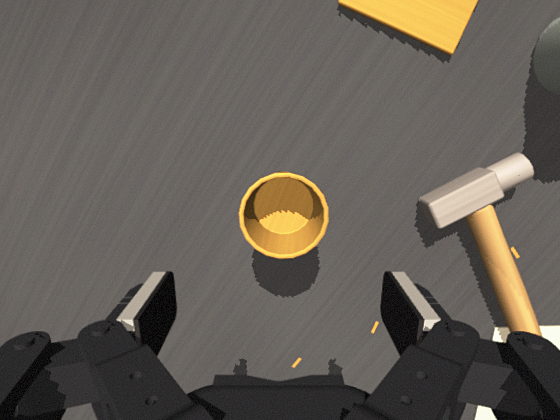

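```bash
python3 - <<'E'
from h import *
m=load('w2'); im=m['p']; hsv=cv2.cvtColor(im,cv2.COLOR_RGB2HSV)
y=((hsv[...,0]>12)&(hsv[...,0]<35)&(hsv[...,1]>110)&(hsv[...,2]>40)).astype(np.uint8)
y[:150]=0;y[270:]=0;y[:,:230]=0;y[:,340:]=0
cn=cv2.convexHull(max(cv2.findContours(y,0,1)[0],key=cv2.contourArea)).reshape(-1,2)
w=plane(m,cn,.066)[:,:2]; print(cv2.boundingRect(cn))
A=np.c_[2*w,np.ones(len(w))]; s=np.linalg.lstsq(A,(w**2).sum(1),rcond=None)[0]
print(s[:2],np.sqrt(s[2]+s[:2]@s[:2])); 
print(totool(np.r_[s[:2],.055]-grasp()))
E
```

```text
(238, 171, 91, 88)
[0.45841236 0.29288401] 0.03159748509623592
[ 0.00256006 -0.00311546  0.12310591]
```

```bash
python3 - <<'E'
from h import *
m=load('w2'); P=cloud(m); o=bot.get_obs(); T=Rot.from_quat(o['tool_rot']).as_matrix()
for uv in [(150,300),(168,278),(160,280),(140,315),(172,300),(170,320),(395,285),(410,310)]:
    print(uv,(T.T@(P[uv[1],uv[0]]-o['eef_pos'])).round(4))
print(bot.tip_reach)
E
```

```text
(150, 300) [-0.044  -0.0126  0.0354]
(168, 278) [-0.0441 -0.0109  0.0553]
(160, 280) [-0.0454 -0.0125  0.0502]
(140, 315) [-0.0432 -0.0136  0.0247]
(172, 300) [-0.044  -0.0001  0.0572]
(170, 320) [-0.0436  0.0055  0.0515]
(395, 285) [ 0.0416 -0.0129  0.0466]
(410, 310) [ 0.0417 -0.012   0.031 ]
0.0726
```

>>> drive_tool(steps=[0.0026, -0.0031, 0.025, 0, 0, 0, -1, 0, 0, 0.035, 0, 0, 0, -1, 0, 0, 0.035, 0, 0, 0, -1, 0, 0, 0.02, 0, 0, 0, -1, 0, 0, 0.006, 0, 0, 0, -1, 0, 0, 0, 0, 0, 0, -1])

```text
clock: 2.75
eef_pos: [0.4608, 0.2893, 0.1112]
tool_rot: [0.957, 0.289, -0.002, 0.001]
ft_force: [-0.1, 0.0, 0.1]
grip_width: 0.085
```

```bash
python3 - <<'E'
from h import *
p,d,m=snap('wrist','w3')
print(grasp(),bot.get_obs()['eef_pos'],yaw())
E
```

```text
[0.46181589 0.2902288  0.0589645 ] [0.46184598 0.29026773 0.11296448] 33.657411046784674
```

View pics/w3.png

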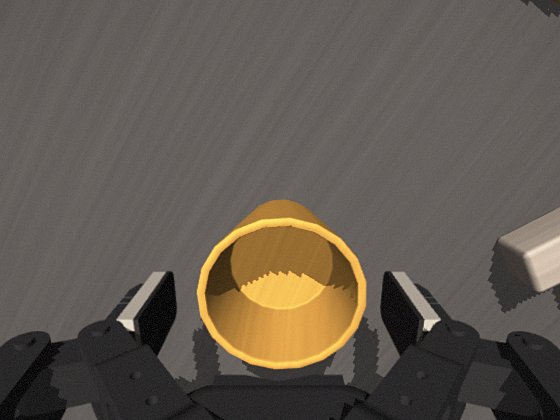

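>>> drive_tool(steps=[0, -0.003, 0, 0, 0, 0, -1, 0, 0, 0, 0, 0, 0, 0.5, 0, 0, 0, 0, 0, 0, 1, 0, 0, 0, 0, 0, 0, 1, 0, 0, 0, 0, 0, 0, 1, 0, 0, 0, 0, 0, 0, 1])

```text
clock: 3.3
eef_pos: [0.4602, 0.2943, 0.1155]
tool_rot: [0.957, 0.291, 0.002, -0.0]
ft_force: [-3.1, -2.0, 8.7]
grip_width: 0.0601
```

```bash
python3 - <<'E'
from h import *
p,d,m=snap('wrist','w4')
o=bot.get_obs();print(o['eef_pos'],yaw(),o['grip_width'],o['ft_force'])
E
```

```text
[0.46019759 0.29434444 0.11544282] 33.791503404737966 0.06023948441228978 [-2.14798469 -2.58464409  8.46144054]
```

View pics/w4.png

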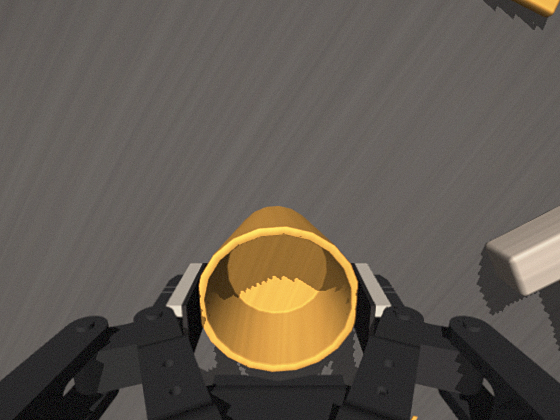

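>>> drive_tool(steps=[0, 0, -0.01, 0, 0, 0, 1, 0, 0, -0.03, 0, 0, 0, 1, 0, 0, -0.035, 0, 0, 0, 1, 0, 0, -0.035, 0, 0, 0, 1, 0, 0, -0.03, 0, 0, 0, 1, 0, 0, -0.02, 0, 0, 0, 1, 0, 0, 0, 0, 0, 0, 1])

```text
clock: 3.93
eef_pos: [0.4611, 0.295, 0.2783]
tool_rot: [0.957, 0.291, 0.004, -0.001]
ft_force: [0.8, 1.1, -5.9]
grip_width: 0.0597
```

```bash
python3 - <<'E'
from h import *
p,d,m=snap('wrist','w5')
o=bot.get_obs();print(o['eef_pos'],yaw(),o['grip_width'],o['ft_force'],o['ft_torque'])
snap('side','s5')
E
```

```text
[0.46029128 0.29448362 0.27513158] 33.79840389446504 0.059857408786396775 [-0.29279153  0.93470111 -7.29713342] [ 0.00839052 -0.04177689  0.01757561]
```

View pics/w5.png

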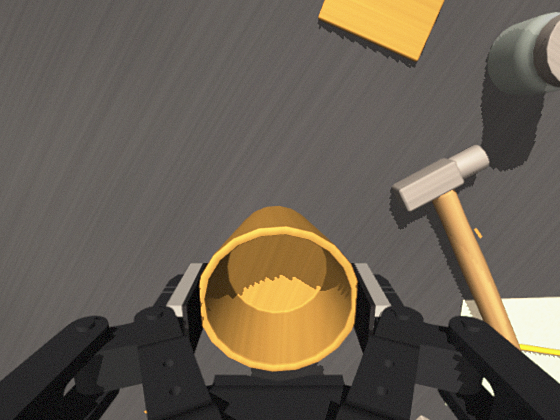

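View pics/s5.png

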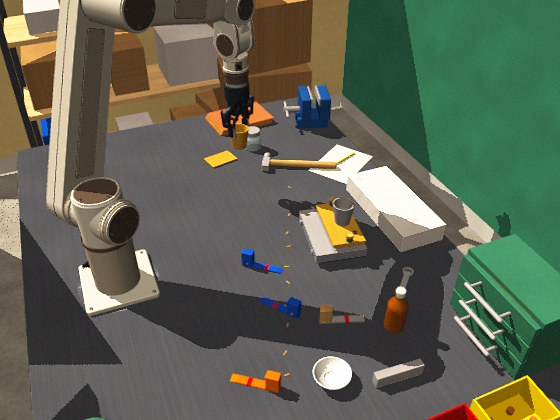

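```bash
cat > cupin.py <<'E'
from h import *
def cupin(f,eef,T,zr):
    m=load(f); im=m['p']; hsv=cv2.cvtColor(im,cv2.COLOR_RGB2HSV)
    P=cloud(m); 
    y=((hsv[...,0]>12)&(hsv[...,0]<35)&(hsv[...,1]>110)&(hsv[...,2]>40)).astype(np.uint8)
    y[:195]=0;y[380:]=0;y[:,:195]=0;y[:,365:]=0
    c=cv2.convexHull(max(cv2.findContours(y,0,1)[0],key=cv2.contourArea)).reshape(-1,2)
    c0,r=ray(m,c); cam=T.T@(c0-eef); d=r@T
    w=(cam+d*((zr-cam[2])/d[:,2])[:,None])[:,:2]
    w=w[c[:,1]>265]  # front half = rim only
    A=np.c_[2*w,np.ones(len(w))]; s=np.linalg.lstsq(A,(w**2).sum(1),rcond=None)[0]
    return s[:2],np.sqrt(s[2]+s[:2]@s[:2])
if __name__=='__main__':
    o=bot.get_obs(); T=Rot.from_quat(o['tool_rot']).as_matrix()
    # camera fixed in tool; use current camera model for consistency
    for z in(.046,.0495,.053): print(z,cupin('w5',o['eef_pos'],T,z))
E
python3 cupin.py
```

```text
0.046 (array([0.00140726, 0.00164063]), np.float64(0.0315920430976873))
0.0495 (array([0.00143418, 0.00372944]), np.float64(0.032508291816193934))
0.053 (array([0.00146111, 0.00581826]), np.float64(0.033424540534700564))
```

```bash
cat >> h.py <<'E'
def arc(target_xy,dyaw,n,off=(0,0)):
    """constant row (dx,dy,turn_z) x n bringing tool point off to target_xy; tool pointing down, dyaw world deg"""
    from scipy.optimize import fsolve
    o=bot.get_obs(); p0=o['eef_pos'][:2]; y0=np.radians(yaw()); dt=np.radians(dyaw)/n
    def end(s):
        p=p0.copy(); y=y0
        for i in range(n):
            X=np.array([np.cos(y),np.sin(y)]); Y=np.array([np.sin(y),-np.cos(y)])
            p=p+X*s[0]+Y*s[1]; y+=dt
        X=np.array([np.cos(y),np.sin(y)]); Y=np.array([np.sin(y),-np.cos(y)])
        return p+X*off[0]+Y*off[1]-np.array(target_xy)
    s=fsolve(end,[0,0]); return s.round(5),np.hypot(*s).round(4),round(-np.degrees(dt),3)
E
python3 - <<'E'
from h import *
print(arc((.6464,-.0644),-38.3,12,(.0005,.002)),yaw())
E
```

```text
(array([0.00677, 0.03346]), np.float64(0.0341), np.float64(3.192)) 33.79267701009354
```

>>> drive_tool(steps=[0.0068, 0.0335, 0, 0, 0, 3.2, 1, 0.0068, 0.0335, 0, 0, 0, 3.2, 1, 0.0068, 0.0335, 0, 0, 0, 3.2, 1, 0.0068, 0.0335, 0, 0, 0, 3.2, 1, 0.0068, 0.0335, 0, 0, 0, 3.2, 1, 0.0068, 0.0335, 0, 0, 0, 3.2, 1, 0.0068, 0.0335, 0, 0, 0, 3.2, 1, 0.0068, 0.0335, 0, 0, 0, 3.2, 1])

```text
clock: 4.7
eef_pos: [0.6108, 0.0676, 0.2687]
tool_rot: [0.998, 0.07, -0.003, 0.0]
ft_force: [0.9, 0.4, -7.3]
grip_width: 0.0598
```

>>> drive_tool(steps=[0.0068, 0.0335, 0, 0, 0, 3.2, 1, 0.0068, 0.0335, 0, 0, 0, 3.2, 1, 0.0068, 0.0335, 0, 0, 0, 3.2, 1, 0.0068, 0.0335, 0, 0, 0, 3.2, 1, 0, 0, 0, 0, 0, 0, 1, 0, 0, 0, 0, 0, 0, 1, 0, 0, 0, 0, 0, 0, 1])

```text
clock: 5.28
eef_pos: [0.6452, -0.0629, 0.2693]
tool_rot: [0.999, -0.041, -0.003, -0.001]
ft_force: [-0.2, 0.6, -6.6]
grip_width: 0.0598
```

```bash
python3 - <<'E'
from h import *
snap('wrist','w6');snap('side','s6')
o=bot.get_obs();print(o['eef_pos'],yaw(),o['grip_width'],o['ft_force'],o['joint_pos'])
print(totool(np.array([.6464,-.0644,0])-o['eef_pos']))
T=Rot.from_quat(o['tool_rot']).as_matrix();print(T.round(3))
from cupin import cupin
print(cupin('w6',o['eef_pos'],T,.0476))
E
```

```text
[ 0.64561926 -0.06164784  0.27087044] -4.532413492964702 0.05992567393382115 [ 0.40889039  0.05131251 -6.98949485] [-9.53099504e-02  5.60627416e-01  3.98410732e-01  1.41247293e+00
  3.15181038e-04  1.55459204e+00]
[0.00204883 0.00278431 0.27086349]
[[ 0.997 -0.079 -0.004]
 [-0.079 -0.997  0.001]
 [-0.004 -0.    -1.   ]]
(array([-0.00101534, -0.00039692]), np.float64(0.030011488148727814))
```

View pics/w6.png

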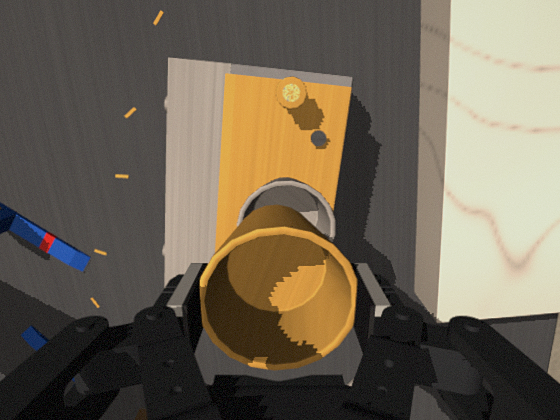

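View pics/s6.png

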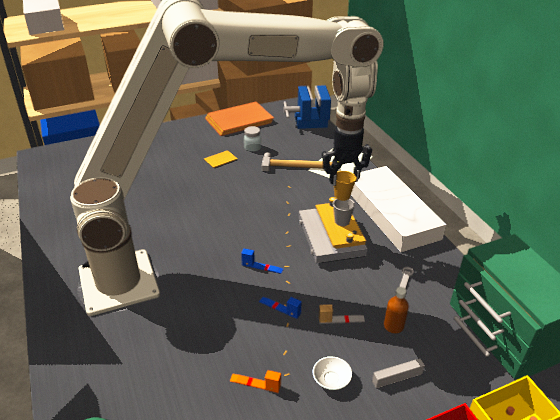

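```bash
cat > steel.py <<'E'
from h import *
import sys
def steel(f,eef,T,zr=.128,v1=232):
    m=load(f); im=m['p']; hsv=cv2.cvtColor(im,cv2.COLOR_RGB2HSV)
    y=((hsv[...,0]>12)&(hsv[...,0]<35)&(hsv[...,1]>110)&(hsv[...,2]>40))
    # outer boundary of the rim: for each column, first non-yellow pixel row below plain bar, bright grey
    g=(hsv[...,1]<60)&(hsv[...,2]>110)
    g[:150]=0;g[v1:]=0;g[:,:225]=0;g[:,345:]=0
    cn=max(cv2.findContours(g.astype(np.uint8),0,1)[0],key=cv2.contourArea).reshape(-1,2)
    k=cv2.convexHull(cn).reshape(-1,2); k=k[k[:,1]<v1-3]
    w=plane(m,k,zr)[:,:2]
    from scipy.optimize import least_squares
    r=least_squares(lambda c:np.hypot(*(w-c).T)-.032,w.mean(0),loss='soft_l1',f_scale=.001)
    A=np.c_[2*w,np.ones(len(w))]; s=np.linalg.lstsq(A,(w**2).sum(1),rcond=None)[0]
    vis=im.copy(); [cv2.circle(vis,tuple(map(int,p)),1,(255,0,0),-1) for p in k]; cv2.imwrite('pics/'+f+'_st.png',cv2.cvtColor(cv2.resize(vis[140:260,200:380],None,fx=4,fy=4),cv2.COLOR_RGB2BGR))
    return r.x,r.fun.std(),s[:2],np.sqrt(s[2]+s[:2]@s[:2]),T.T@(np.r_[r.x,0]-eef)
o=bot.get_obs(); T=Rot.from_quat(o['tool_rot']).as_matrix()
print(steel(sys.argv[1],o['eef_pos'],T))
E
python3 steel.py w6
```

```text
(array([ 0.6485305 , -0.06573225]), np.float64(0.0004282434994721397), array([ 0.64859097, -0.06422199]), np.float64(0.030811497796643925), array([0.00427794, 0.00394403, 0.27085439]))
```

View pics/w6_st.png

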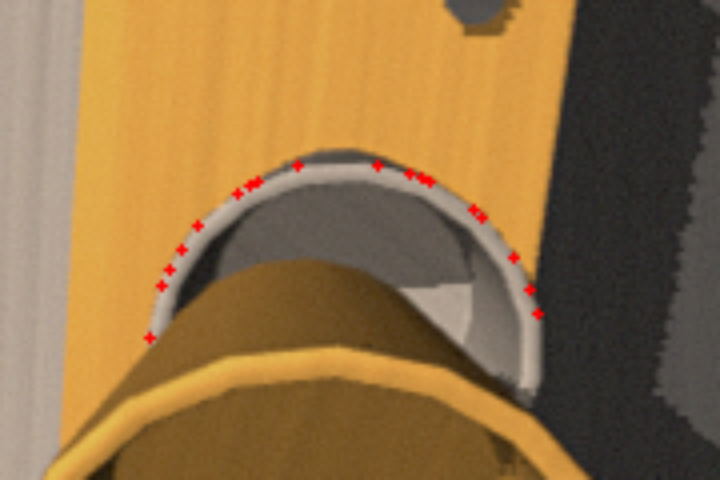

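>>> drive_tool(steps=[0.0025, 0.001, 0, 0, 0, 0, 1, 0, 0, 0.012, 0, 0, 0, 1, 0, 0, 0.012, 0, 0, 0, 1, 0, 0, 0.012, 0, 0, 0, 1, 0, 0, 0.01, 0, 0, 0, 1, 0, 0, 0, 0, 0, 0, 1])

```text
clock: 5.88
eef_pos: [0.6484, -0.063, 0.2243]
tool_rot: [0.999, -0.04, -0.001, 0.0]
ft_force: [0.8, -1.1, -7.9]
grip_width: 0.0597
```

```bash
python3 - <<'E'
from h import *
snap('wrist','w7');snap('side','s7')
o=bot.get_obs();print(o['eef_pos'],yaw(),o['ft_force'],o['ft_torque'])
im=cv2.imread('pics/s7.png'); cv2.imwrite('pics/s7c.png',cv2.resize(im[120:270,270:440],None,fx=4,fy=4,interpolation=cv2.INTER_CUBIC))
E
```

```text
[ 0.64873357 -0.06326619  0.22670438] -4.556230463811506 [-0.41406246 -0.08084432 -6.43030753] [-0.04147644 -0.01656785 -0.00728921]
```

View pics/w7.png

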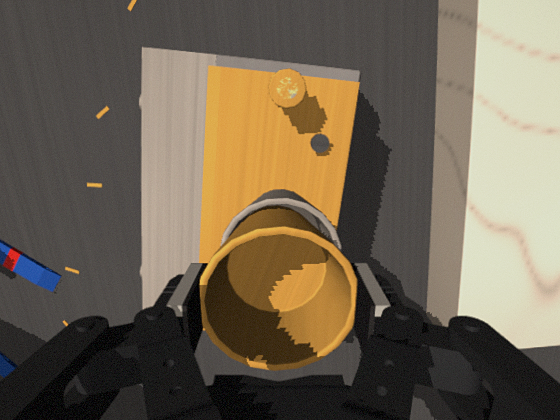

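View pics/s7c.png

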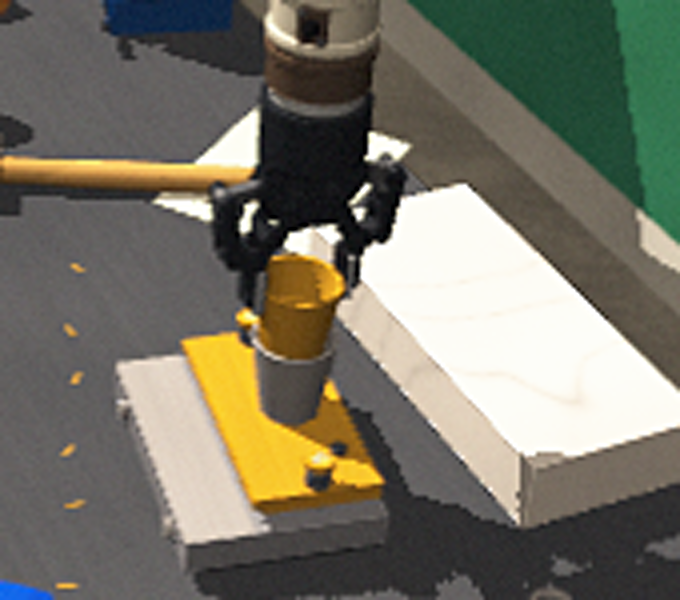

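>>> drive_tool(steps=[0, 0, 0.006, 0, 0, 0, 1, 0, 0, 0.006, 0, 0, 0, 1, 0, 0, 0.003, 0, 0, 0, 1, 0, 0, 0, 0, 0, 0, 1])

```text
clock: 6.32
eef_pos: [0.6494, -0.064, 0.2117]
tool_rot: [0.999, -0.04, 0.001, 0.0]
ft_force: [2.1, -1.1, -5.7]
grip_width: 0.0602
```

```bash
python3 - <<'E'
from h import *
snap('wrist','w8');snap('side','s8')
o=bot.get_obs();print(o['eef_pos'],yaw(),o['ft_force'],o['ft_torque'])
im=cv2.imread('pics/s8.png'); cv2.imwrite('pics/s8c.png',cv2.resize(im[120:270,270:440],None,fx=4,fy=4,interpolation=cv2.INTER_CUBIC))
E
```

```text
[ 0.64938817 -0.06403058  0.21226594] -4.618236579000119 [ 2.0644445  -0.36969639 -7.64467094] [-0.09473327 -0.70871049 -0.01213426]
```

View pics/w8.png

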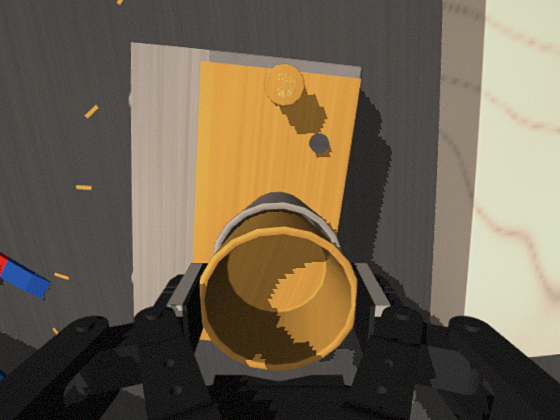

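View pics/s8c.png

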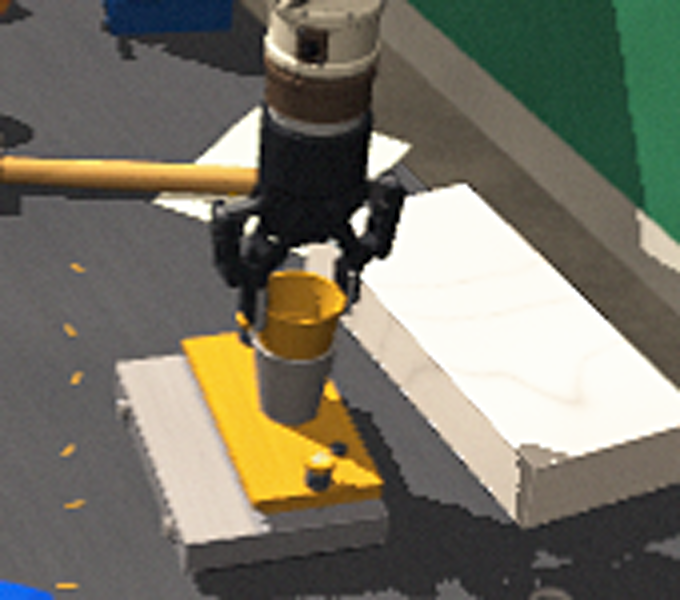

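>>> drive_tool(steps=[0.001, 0, 0.002, 0, 0, 0, 1, 0, 0, 0.002, 0, 0, 0, 1, 0, 0, 0, 0, 0, 0, 1])

```text
clock: 6.67
eef_pos: [0.6498, -0.064, 0.2079]
tool_rot: [0.999, -0.04, 0.0, 0.0]
ft_force: [-0.5, -0.5, -4.4]
grip_width: 0.0599
```

```bash
python3 - <<'E'
from h import *
o=bot.get_obs();print(o['eef_pos'],yaw(),o['ft_force'],o['ft_torque'])
E
```

```text
[ 0.64983854 -0.06402538  0.20792414] -4.616070958342628 [-0.45974901 -0.48823439 -4.43092606] [-0.13328592 -0.19058127 -0.0781238 ]
```

>>> drive_tool(steps=[0, 0, 0.002, 0, 0, 0, 1, 0, 0, 0.002, 0, 0, 0, 1, 0, 0, 0, 0, 0, 0, 1])

```text
clock: 6.92
eef_pos: [0.6497, -0.064, 0.2064]
tool_rot: [0.999, -0.04, 0.001, 0.0]
ft_force: [-4.6, -0.6, 5.7]
grip_width: 0.06
```

```bash
python3 - <<'E'
from h import *
o=bot.get_obs();print(o['eef_pos'],yaw(),o['ft_force'],o['ft_torque'])
snap('side','s9')
im=cv2.imread('pics/s9.png'); cv2.imwrite('pics/s9c.png',cv2.resize(im[120:270,270:440],None,fx=4,fy=4,interpolation=cv2.INTER_CUBIC))
E
```

```text
[ 0.64971377 -0.06398371  0.20643947] -4.614072517859487 [-4.5741668  -0.6003211   5.73576358] [-0.03330416  0.75014655 -0.00465473]
```

View pics/s9c.png

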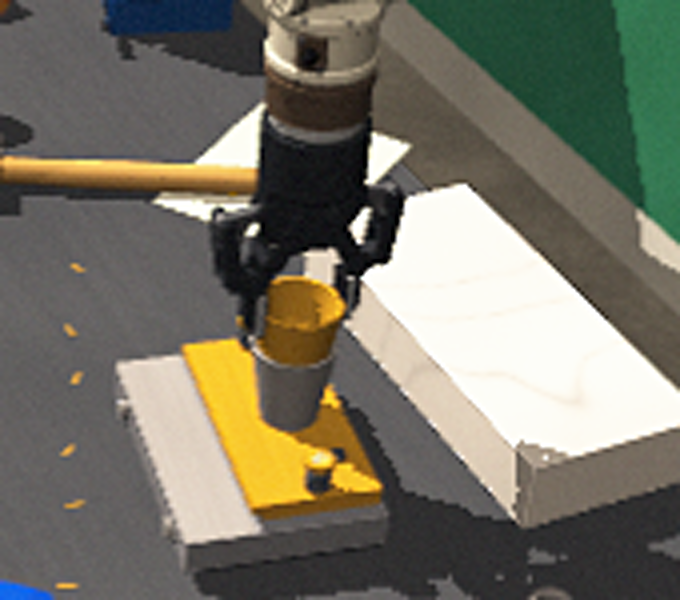

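>>> drive_tool(steps=[-0.0007, 0, 0, 0, 0, 0, 1, 0, 0, 0, 0, 0, 0, 0.3, 0, 0, 0, 0, 0, 0, -1, 0, 0, 0, 0, 0, 0, -1, 0, 0, 0, 0, 0, 0, -1, 0, 0, 0, 0, 0, 0, -1])

```text
clock: 7.47
eef_pos: [0.6493, -0.0639, 0.2038]
tool_rot: [0.999, -0.04, 0.0, -0.0]
ft_force: [-0.7, -0.6, -0.1]
grip_width: 0.0851
```

```bash
python3 - <<'E'
from h import *
o=bot.get_obs();print(o['eef_pos'],yaw(),o['ft_force'],o['ft_torque'],o['grip_width'])
snap('side','s10');snap('wrist','w10')
im=cv2.imread('pics/s10.png'); cv2.imwrite('pics/s10c.png',cv2.resize(im[120:270,270:440],None,fx=4,fy=4,interpolation=cv2.INTER_CUBIC))
E
```

```text
[ 0.64929167 -0.0638844   0.20377711] -4.610080726082729 [-0.68765283 -0.64710137 -0.09581745] [-0.0169803  -0.0253366  -0.03759986] 0.08510777808559404
```

View pics/s10c.png

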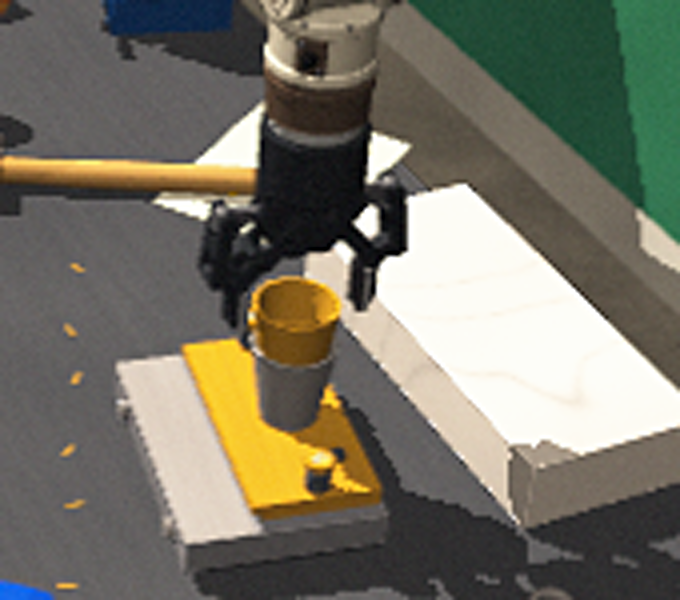

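View pics/w10.png

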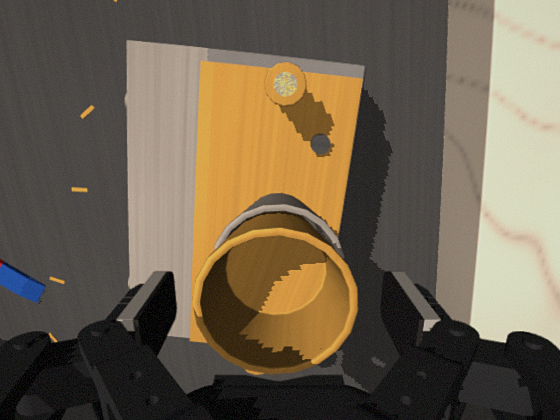

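>>> drive_tool(steps=[0, 0, -0.015, 0, 0, 0, -1, 0, 0, -0.03, 0, 0, 0, -1, 0, 0, -0.035, 0, 0, 0, -1, 0, 0, -0.03, 0, 0, 0, -1])

```text
clock: 7.9
eef_pos: [0.649, -0.0639, 0.3152]
tool_rot: [0.999, -0.04, -0.0, -0.0]
ft_force: [-0.3, -0.5, 0.5]
grip_width: 0.0853
```

```bash
python3 - <<'E'
from h import *
o=bot.get_obs();print(o['eef_pos'],yaw(),o['joint_pos'])
snap('side','s11');snap('wrist','w11')
im=cv2.imread('pics/s11.png'); cv2.imwrite('pics/s11c.png',cv2.resize(im[180:270,290:390],None,fx=6,fy=6,interpolation=cv2.INTER_CUBIC))
E
```

```text
[ 0.64900593 -0.06388957  0.31521698] -4.610432467709788 [-9.81446246e-02  5.57450427e-01  5.06865558e-01  1.52059802e+00
  5.25066620e-05  1.55311893e+00]
```

View pics/s11c.png

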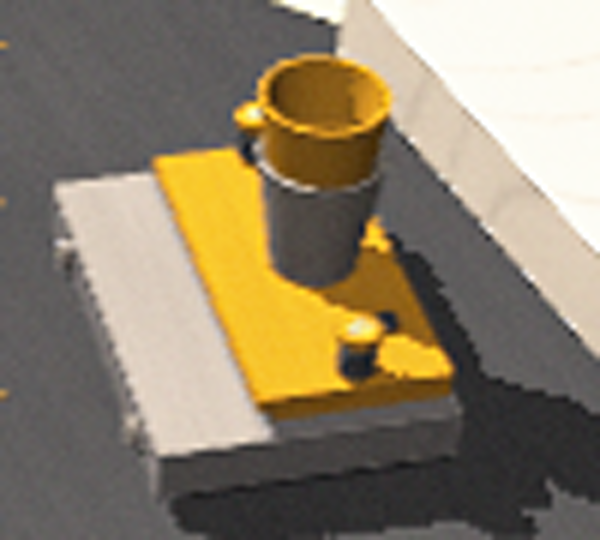

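View pics/w11.png

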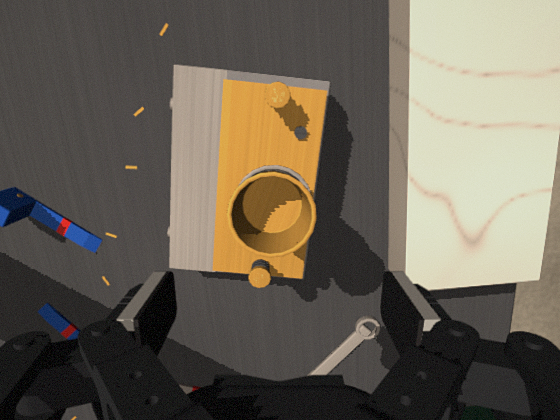

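```bash
python3 - <<'E'
from h import *
m=load('top0');P=cloud(m)
for n,u,v,z in (('oil',405,173,.06),('dish',430,243,.02),('blueB tip',368,238,.0),('blueB',340,257,.03),('wrench end',385,172,.0),('tip',384,195,.002),('parallel',446,198,.035)):
    print(n,plane(m,[[u,v]],z).round(3))
m=load('w11'); im=m['p']; hsv=cv2.cvtColor(im,cv2.COLOR_RGB2HSV)
# cup rims
from scipy.optimize import least_squares
pts=np.array([(230,213),(315,213),(245,182),(300,182),(272,173)])
y=((hsv[...,0]>12)&(hsv[...,0]<35)&(hsv[...,1]>110)&(hsv[...,2]>40)).astype(np.uint8)
w=plane(m,pts,.1565)[:,:2]; r=least_squares(lambda c:np.hypot(*(w-c).T)-.032,w.mean(0)); print('cup rim c',r.x,r.fun)
print(arc((.4633,-.3371),75.7,12))
E
```

```text
oil [[ 0.615 -0.419  0.06 ]]
dish [[ 0.4   -0.507  0.02 ]]
blueB tip [[ 0.412 -0.314  0.   ]]
blueB [[ 0.348 -0.22   0.03 ]]
wrench end [[ 0.632 -0.371  0.   ]]
tip [[ 0.554 -0.367  0.002]]
parallel [[ 0.544 -0.557  0.035]]
cup rim c [ 0.64837239 -0.06637259] [-0.0019328  -0.0019452   0.00013366  0.00016001  0.00028119]
(array([-0.02686,  0.01273]), np.float64(0.0297), np.float64(-6.308))
```

>>> drive_tool(steps=[-0.0269, 0.0127, 0, 0, 0, -6.3, -1, -0.0269, 0.0127, 0, 0, 0, -6.3, -1, -0.0269, 0.0127, 0, 0, 0, -6.3, -1, -0.0269, 0.0127, 0, 0, 0, -6.3, -1, -0.0269, 0.0127, 0, 0, 0, -6.3, -1, -0.0269, 0.0127, 0, 0, 0, -6.3, -1, -0.0269, 0.0127, 0.01, 0, 0, -6.3, -1, -0.0269, 0.0127, 0.01, 0, 0, -6.3, -1])

```text
clock: 8.67
eef_pos: [0.4787, -0.221, 0.2941]
tool_rot: [0.92, 0.392, 0.0, 0.0]
ft_force: [0.6, -0.8, 0.2]
grip_width: 0.0855
```

>>> drive_tool(steps=[-0.0269, 0.0127, 0.01, 0, 0, -6.3, -1, -0.0269, 0.0127, 0.01, 0, 0, -6.3, -1, -0.0269, 0.0127, 0.01, 0, 0, -6.3, -1, -0.0269, 0.0127, 0.02, 0, 0, -6.3, -1, 0, 0, 0, 0, 0, 0, -1, 0, 0, 0, 0, 0, 0, -1])

```text
clock: 9.17
eef_pos: [0.459, -0.3375, 0.2415]
tool_rot: [0.815, 0.579, -0.001, -0.002]
ft_force: [0.3, 1.5, 0.8]
grip_width: 0.0856
```

```bash
python3 - <<'E'
from h import *
snap('wrist','w12')
o=bot.get_obs();print(o['eef_pos'],yaw(),o['joint_pos'])
E
```

```text
[ 0.45966476 -0.33671387  0.24272682] 70.85305478098921 [-6.32393787e-01  4.11587488e-01  8.55667673e-02  1.24748468e+00
  4.28692156e-04 -2.98218617e-01]
```

View pics/w12.png

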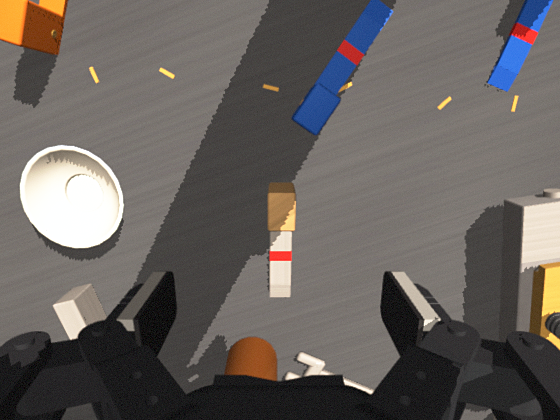

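```bash
python3 - <<'E'
from h import *
m=load('w12'); im=m['p']; hsv=cv2.cvtColor(im,cv2.COLOR_RGB2HSV)
sub=slice(175,310),slice(255,310)
red=((hsv[...,0]<8)|(hsv[...,0]>172))&(hsv[...,1]>150)
k=np.zeros_like(red);k[sub]=red[sub]; v,u=np.nonzero(k); rb=plane(m,[[u.mean(),v.mean()]],.004)[0]; print('red',u.mean(),v.mean(),rb.round(4))
wood=(hsv[...,0]>8)&(hsv[...,0]<28)&(hsv[...,1]>80)
k=np.zeros_like(red);k[sub]=wood[sub]
k=cv2.morphologyEx(k.astype(np.uint8),cv2.MORPH_OPEN,np.ones((3,3)))
print(cv2.boundingRect(k))
for v in range(180,236,4): 
    u=np.where(k[v])[0]; print(v,u.min() if len(u) else None,u.max() if len(u) else None, hsv[v,282])
# blade centreline
pts=[]
st=(hsv[...,1]<60)&(hsv[...,2]>120)
for v in list(range(236,248))+list(range(264,294)):
    u=np.where(st[v,262:302])[0]
    if len(u)>8: pts.append((262+(u.min()+u.max())/2,v))
w=plane(m,pts,.004); l=np.polyfit(w[:,0],w[:,1],1); print('heading',np.degrees(np.arctan(l[0])),len(pts))
t=plane(m,[[280,297]],.0015)[0]; print('tip',t, np.linalg.norm(t[:2]-rb[:2]))
E
```

```text
red 280.0 255.5 [ 0.5145 -0.3559  0.004 ]
(267, 182, 29, 49)
180 None None [18 18 70]
184 269 292 [ 16 131 105]
188 268 293 [ 16 130 108]
192 268 294 [ 16 132 118]
196 267 295 [ 16 133 176]
200 267 295 [ 16 136 174]
204 267 295 [ 17 134 165]
208 268 295 [ 17 138 165]
212 268 295 [ 15 131 170]
216 267 295 [ 16 134 160]
220 268 295 [ 16 135 151]
224 268 295 [ 16 135 160]
228 268 294 [ 22 120 254]
232 None None [ 20  31 244]
heading -23.39798165505199 42
tip [ 0.55739962 -0.37076397  0.0015    ] 0.04537812409720333
```

```bash
python3 - <<'E'
from h import *
m=load('w12')
c=plane(m,[[267,194],[295.5,194],[267.5,230.5],[295.5,230.5]],.048); print(c.round(4),c.mean(0)); 
print('sizes',np.linalg.norm(c[0]-c[1]),np.linalg.norm(c[0]-c[2]))
g=c.mean(0)[:2]; r=np.array([.5145,-.3559]); t=np.array([.5574,-.3708])
for a,b in((g,r),(g,t),(r,t)): d=b-a; print(np.linalg.norm(d),np.degrees(np.arctan2(d[1],d[0])))
d=c[2:].mean(0)-c[:2].mean(0); print('block heading',np.degrees(np.arctan2(d[1],d[0])))
d=c[1]-c[0]; print('block x',np.degrees(np.arctan2(d[1],d[0])))
print('grasp',grasp(),totool(np.r_[g,0.0]-bot.get_obs()['eef_pos']),yaw())
E
```

```text
[[ 0.4454 -0.3429  0.048 ]
 [ 0.4526 -0.3222  0.048 ]
 [ 0.4735 -0.3525  0.048 ]
 [ 0.4808 -0.3316  0.048 ]] [ 0.46307064 -0.33729548  0.048     ]
sizes 0.021920737511321384 0.029615581524899487
0.054691014489626544 -19.88754061158158
0.10010285065741255 -19.554354171819014
0.04541387453190935 -19.15310343425223
block heading -18.652612179913934
block x 70.8092564411065
grasp [ 0.45956045 -0.33660873  0.18872703] [0.000275   0.00400619 0.2427182 ] 70.85305478098921
```

>>> drive_tool(steps=[0.0003, 0.004, 0.03, 0, 0, 0, -1, 0, 0, 0.035, 0, 0, 0, -1, 0, 0, 0.035, 0, 0, 0, -1, 0, 0, 0.03, 0, 0, 0, -1, 0, 0, 0.018, 0, 0, 0, -1, 0, 0, 0.008, 0, 0, 0, -1, 0, 0, 0, 0, 0, 0, -1, 0, 0, 0, 0, 0, 0, -1])

```text
clock: 9.88
eef_pos: [0.4651, -0.3374, 0.0891]
tool_rot: [0.814, 0.581, 0.0, 0.001]
ft_force: [-0.3, -0.7, -0.4]
grip_width: 0.0857
```

```bash
python3 - <<'E'
from h import *
snap('wrist','w13')
o=bot.get_obs();print(o['eef_pos'],yaw(),o['ft_force'],totool(np.array([.4631,-.3373,0])-o['eef_pos']))
E
```

```text
[ 0.4655274  -0.33793271  0.08978554] 71.02481620195148 [-0.3488994  -1.08648082 -0.76261256] [-0.00011434 -0.00277477  0.08977764]
```

View pics/w13.png

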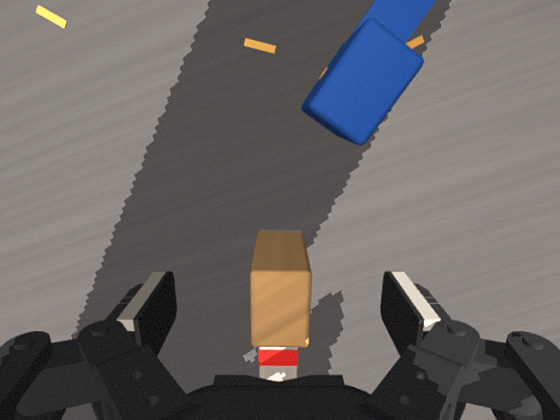

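>>> drive_tool(steps=[0, -0.0025, 0.002, 0, 0, 0, -1, 0, 0, 0, 0, 0, 0, 0, 0, 0, 0, 0, 0, 0, 0.6, 0, 0, 0, 0, 0, 0, 1, 0, 0, 0, 0, 0, 0, 1, 0, 0, 0, 0, 0, 0, 1, 0, 0, 0, 0, 0, 0, 1, 0, 0, 0, 0, 0, 0, 1])

```text
clock: 10.6
eef_pos: [0.462, -0.3371, 0.0862]
tool_rot: [0.814, 0.581, 0.0, 0.0]
ft_force: [-0.2, 0.7, 2.7]
grip_width: 0.0217
```

```bash
python3 - <<'E'
from h import *
snap('wrist','w14')
o=bot.get_obs();print(o['eef_pos'],yaw(),o['ft_force'],o['grip_width'])
E
```

```text
[ 0.46206108 -0.33713973  0.0862554 ] 70.98500661285762 [ 0.99980007 -0.93726889  2.81993029] 0.021352889796526924
```

View pics/w14.png

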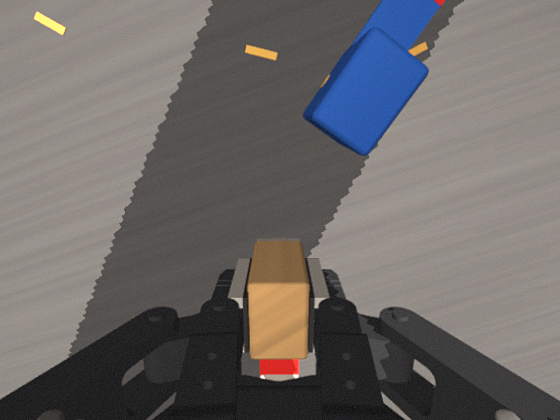

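>>> drive_tool(steps=[0, 0, -0.015, 0, 0, 0, 1, 0, 0, -0.03, 0, 0, 0, 1, 0, 0, -0.035, 0, 0, 0, 1, 0, 0, -0.03, 0, 0, 0, 1, 0, 0, -0.01, 0, 0, 0, 1, 0, 0, 0, 0, 0, 0, 1])

```text
clock: 11.15
eef_pos: [0.4633, -0.338, 0.2091]
tool_rot: [0.814, 0.581, 0.001, 0.003]
ft_force: [0.4, -0.4, -1.0]
grip_width: 0.0216
```

```bash
python3 - <<'E'
from h import *
snap('wrist','w15')
o=bot.get_obs();print(o['eef_pos'],yaw(),o['ft_force'],o['grip_width'])
print(arc((.4644,-.0310),8.6,10))
E
```

```text
[ 0.46223675 -0.33726121  0.2065157 ] 70.98476714065595 [-0.41238088  0.40753357 -0.96095927] 0.021532650869373494
(array([ 0.02965, -0.0078 ]), np.float64(0.0307), np.float64(-0.86))
```

View pics/w15.png

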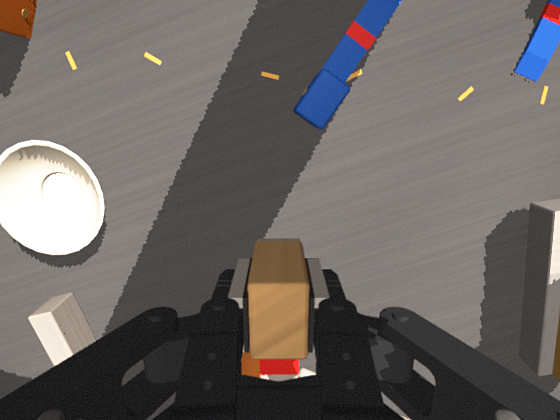

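```bash
cat > hand.py <<'E'
from h import *
def hand(f):
    m=load(f); o=bot.get_obs(); T=Rot.from_quat(o['tool_rot']).as_matrix()
    mm=vision.camera_model('wrist')  # fixed in tool
    im=m['p']; hsv=cv2.cvtColor(im,cv2.COLOR_RGB2HSV)
    def tp(uv,z):
        c,r=ray(mm,uv); c=T.T@(c-o['eef_pos']); d=r@T; return c+d*((z-c[2])/d[:,2])[:,None]
    red=((hsv[...,0]<8)|(hsv[...,0]>172))&(hsv[...,1]>170); red[:355]=0; red[385:]=0; red[:,:255]=0; red[:,305:]=0
    v,u=np.nonzero(red); print('red px',u.min(),u.max(),v.min(),v.max())
    print('far/near rows in tool',tp([[u.mean(),v.min()],[u.mean(),v.max()+1]],.0823).round(4))
    wood=(hsv[...,0]>8)&(hsv[...,0]<28)&(hsv[...,1]>80)
    for r in (285,310,340):
        uu=np.where(wood[r,240:315])[0]+240; print('wood row',r,uu.min(),uu.max())
    vv=np.where(wood[230:365,279])[0]+230; print('col',vv.min(),vv.max())
    return tp
if __name__=='__main__':
    tp=hand('w15')
    print(tp([[279,269],[279,357.5]],.0863-.048).round(4))
E
python3 hand.py
```

```text
red px 259 298 359 373
far/near rows in tool [[-0.0009  0.0512  0.0823]
 [-0.0008  0.0607  0.0823]]
wood row 285 247 309
wood row 310 248 308
wood row 340 249 308
col 241 358
[[-0.001  -0.0205  0.0383]
 [-0.0009  0.015   0.0383]]
```

>>> drive_tool(steps=[0.0297, -0.0078, 0, 0, 0, -0.86, 1, 0.0297, -0.0078, 0, 0, 0, -0.86, 1, 0.0297, -0.0078, 0, 0, 0, -0.86, 1, 0.0297, -0.0078, 0, 0, 0, -0.86, 1, 0.0297, -0.0078, 0, 0, 0, -0.86, 1, 0.0297, -0.0078, 0, 0, 0, -0.86, 1, 0.0297, -0.0078, 0, 0, 0, -0.86, 1, 0.0297, -0.0078, 0, 0, 0, -0.86, 1])

```text
clock: 11.87
eef_pos: [0.4655, -0.0898, 0.203]
tool_rot: [0.778, 0.629, -0.002, -0.002]
ft_force: [0.6, 0.4, -1.0]
grip_width: 0.0215
```

>>> drive_tool(steps=[0.0297, -0.0078, 0, 0, 0, -0.86, 1, 0.0297, -0.0078, 0, 0, 0, -0.86, 1, 0, 0, 0.02, 0, 0, 0, 1, 0, 0, 0.02, 0, 0, 0, 1, 0, 0, 0.02, 0, 0, 0, 1, 0, 0, 0, 0, 0, 0, 1, 0, 0, 0, 0, 0, 0, 1])

```text
clock: 12.45
eef_pos: [0.4617, -0.0299, 0.1433]
tool_rot: [0.768, 0.64, -0.003, -0.003]
ft_force: [0.5, 0.4, -0.9]
grip_width: 0.0211
```

```bash
cat > st.py <<'E'
from h import *
import sys
f=sys.argv[1]
n=np.array([.9836,-.1805]); q=np.array([.1805,.9836]); M=np.array([.5923,-.0545])
o=bot.get_obs(); p=o['eef_pos']; print('clock',o['clock'],p.round(4),'yaw-90',yaw()-90,'force',o['ft_force'].round(2),'w',o['grip_width'].round(4))
k=p[:2]+.056*n-M; print('mark rel mouth x,y',k@n,k@q,'underside',p[2]-.0863)
print('T tilt',Rot.from_quat(o['tool_rot']).as_matrix()[:,2].round(4))
for c in sys.argv[2:]:
    snap(c,f+c[0])
E
python3 st.py a wrist side top; python3 - <<'E'
import cv2
im=cv2.imread('pics/as.png'); cv2.imwrite('pics/asc.png',cv2.resize(im[160:290,230:400],None,fx=4,fy=4,interpolation=cv2.INTER_CUBIC))
E
```

```text
Traceback (most recent call last):
  File "st.py", line 5, in <module>
    o=bot.get_obs(); p=o['eef_pos']; print('clock',o['clock'],p.round(4),'yaw-90',yaw()-90,'force',o['ft_force'].round(2),'w',o['grip_width'].round(4))
                                                                                                                              ^^^^^^^^^^^^^^^^^^^^^
AttributeError: 'float' object has no attribute 'round'
[ WARN:0@0.019] global loadsave.cpp:275 findDecoder imread_('pics/as.png'): can't open/read file: check file path/integrity
Traceback (most recent call last):
TypeError: 'NoneType' object is not subscriptable
```

```bash
sed -i "s/o\['grip_width'\].round(4)/o['grip_width']/" st.py; cat >> st.py <<'E'
    if c=='side':
        im=cv2.imread(f'pics/{f}s.png'); cv2.imwrite(f'pics/{f}sc.png',cv2.resize(im[160:290,230:400],None,fx=4,fy=4,interpolation=cv2.INTER_CUBIC))
E
python3 st.py a wrist side top
```

```text
clock 12.45 [ 0.4617 -0.0299  0.1433] yaw-90 -10.402197297199521 force [ 0.46  0.4  -0.91] w 0.02108540943579818
mark rel mouth x,y -0.07692819022088135 0.0006050284184768873 underside 0.05695031658932802
T tilt [-7.3e-03  5.0e-04 -1.0e+00]
```

View pics/aw.png

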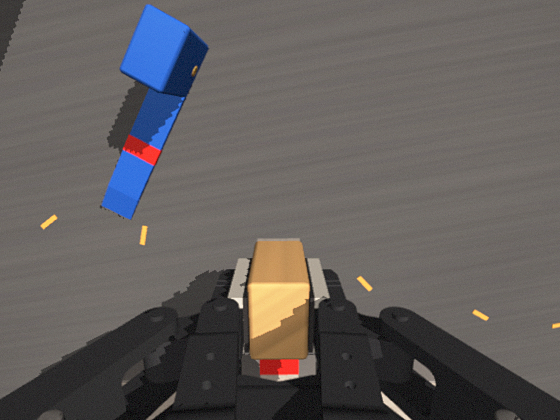

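View pics/asc.png

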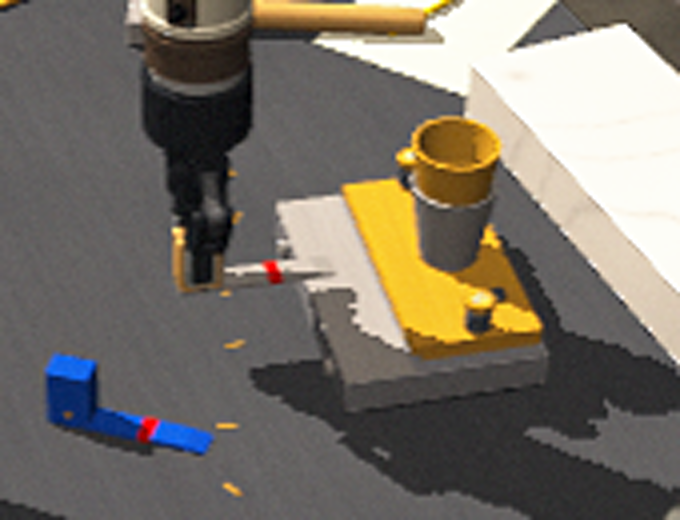

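View pics/at.png

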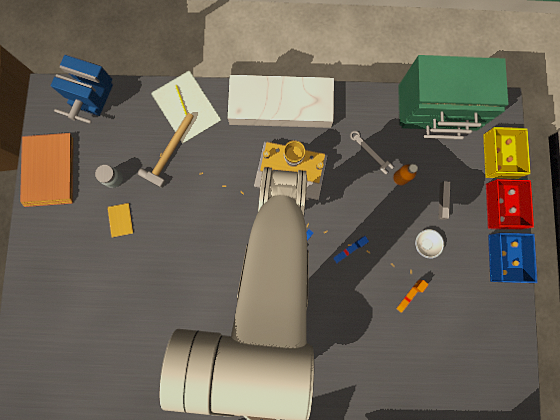

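>>> drive_tool(steps=[0, 0, 0.008, 0, 0, 0, 1, 0, 0, 0.006, 0, 0, 0, 1, 0, 0, 0, 0, 0, 0, 1, 0, 0, 0, 0, 0, 0, 1])

```text
clock: 12.93
eef_pos: [0.4637, -0.0303, 0.1316]
tool_rot: [0.768, 0.64, -0.0, -0.0]
ft_force: [0.3, -0.9, -0.8]
grip_width: 0.0212
```

```bash
python3 st.py b side
```

```text
clock 12.9333 [ 0.4637 -0.0303  0.1316] yaw-90 -10.424385852021373 force [ 0.29 -0.9  -0.84] w 0.021165935243560374
mark rel mouth x,y -0.07481666331955594 0.0006389839709685773 underside 0.04527917818893194
T tilt [-9.e-04  0.e+00 -1.e+00]
```

View pics/bsc.png

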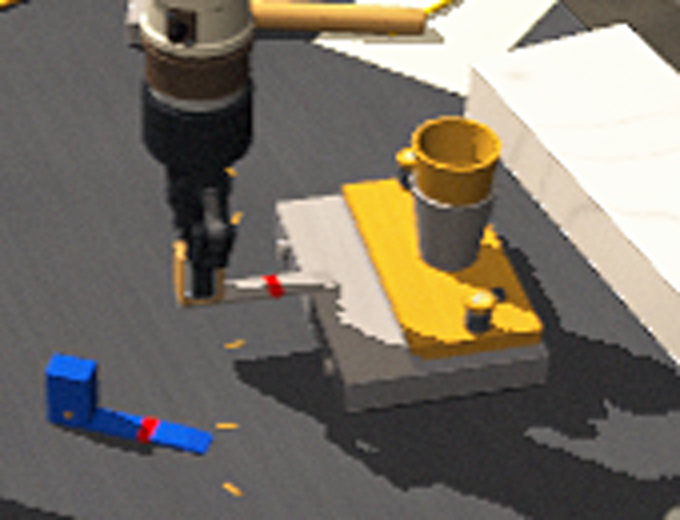

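>>> drive_tool(steps=[0, 0, 0.002, 0, 0, 0, 1, 0, 0, 0.002, 0, 0, 0, 1, 0, 0, 0.001, 0, 0, 0, 1, 0, 0, 0, 0, 0, 0, 1])

```text
clock: 13.32
eef_pos: [0.464, -0.0302, 0.1267]
tool_rot: [0.768, 0.64, -0.0, -0.0]
ft_force: [-0.6, 0.2, -0.6]
grip_width: 0.0215
```

```bash
python3 st.py c
```

```text
clock 13.3167 [ 0.464  -0.0302  0.1267] yaw-90 -10.414231619803573 force [-0.57  0.2  -0.65] w 0.021519734448267498
mark rel mouth x,y -0.0746183200658116 0.0007696081914775124 underside 0.04037665899015179
T tilt [-4.e-04  0.e+00 -1.e+00]
```

>>> drive_tool(steps=[0, 0, 0.001, 0, 0, 0, 1, 0, 0, 0, 0, 0, 0, 1, 0, 0, 0, 0, 0, 0, 1])

```text
clock: 13.57
eef_pos: [0.4642, -0.0302, 0.1261]
tool_rot: [0.768, 0.64, 0.0, 0.0]
ft_force: [-1.3, 0.9, 0.4]
grip_width: 0.0213
```

```bash
python3 st.py d wrist side
```

```text
clock 13.5667 [ 0.4642 -0.0302  0.1261] yaw-90 -10.412646759800836 force [-1.29  0.95  0.37] w 0.021252340798448715
mark rel mouth x,y -0.0743395334792716 0.0008129399574483016 underside 0.03983215257997656
T tilt [ 4.e-04 -0.e+00 -1.e+00]
```

View pics/dsc.png

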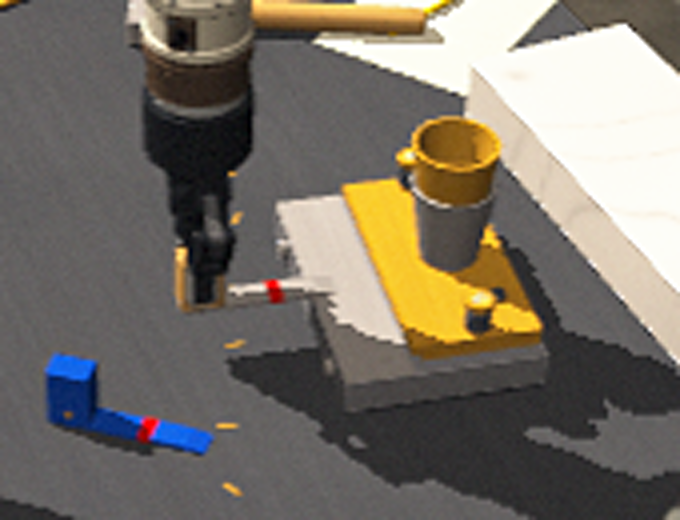

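>>> drive_tool(steps=[0, 0.005, 0, 0, 0, 0, 1, 0, 0.006, 0, 0, 0, 0, 1, 0, 0.006, 0, 0, 0, 0, 1, 0, 0.006, 0, 0, 0, 0, 1, 0, 0.005, 0, 0, 0, 0, 1, 0, 0, 0, 0, 0, 0, 1])

```text
clock: 14.17
eef_pos: [0.4934, -0.0355, 0.126]
tool_rot: [0.768, 0.64, 0.001, 0.001]
ft_force: [1.1, -1.3, 0.5]
grip_width: 0.0213
```

```bash
python3 st.py e side
```

```text
clock 14.1667 [ 0.4934 -0.0355  0.126 ] yaw-90 -10.424129795643694 force [ 1.15 -1.3   0.53] w 0.021287567474592352
mark rel mouth x,y -0.04469155333273573 0.0008239398589527103 underside 0.03971758686144579
T tilt [ 2.e-03 -2.e-04 -1.e+00]
```

View pics/esc.png

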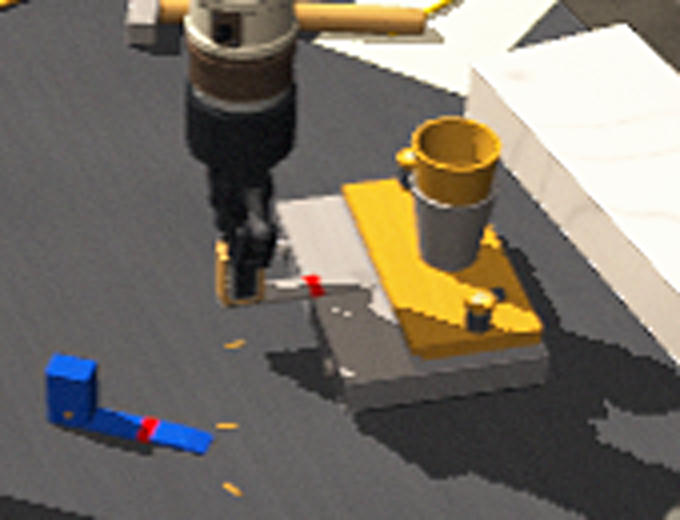

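>>> drive_tool(steps=[0, 0.004, 0, 0, 0, 0, 1, 0, 0.004, 0, 0, 0, 0, 1, 0, 0.004, 0, 0, 0, 0, 1, 0, 0.004, 0, 0, 0, 0, 1, 0, 0.004, 0, 0, 0, 0, 1, 0, 0, 0, 0, 0, 0, 1])

```text
clock: 14.72
eef_pos: [0.5108, -0.0387, 0.1262]
tool_rot: [0.768, 0.64, -0.001, -0.001]
ft_force: [-3.3, 1.1, 6.9]
grip_width: 0.0212
```

```bash
python3 st.py f side
```

```text
clock 14.7167 [ 0.5108 -0.0387  0.1262] yaw-90 -10.411623831580997 force [-3.27  1.07  6.87] w 0.021237048442229244
mark rel mouth x,y -0.02704391505799746 0.0007846746362325796 underside 0.03989262524375849
T tilt [-1.8e-03  4.0e-04 -1.0e+00]
```

View pics/fsc.png

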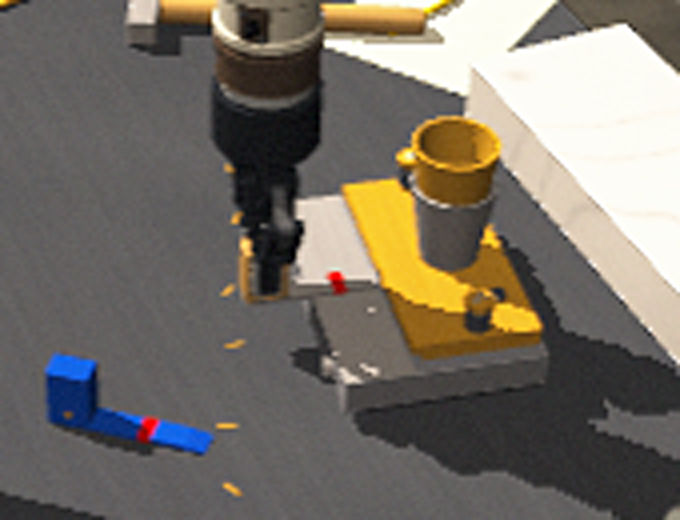

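>>> drive_tool(steps=[0, 0.004, 0, 0, 0, 0, 1, 0, 0.004, 0, 0, 0, 0, 1, 0, 0.004, 0, 0, 0, 0, 1, 0, 0.004, 0, 0, 0, 0, 1, 0, 0.004, 0, 0, 0, 0, 1, 0, 0, 0, 0, 0, 0, 1, 0, 0, 0, 0, 0, 0, 1])

```text
clock: 15.35
eef_pos: [0.5291, -0.0421, 0.1262]
tool_rot: [0.768, 0.64, -0.001, -0.002]
ft_force: [-6.7, 1.8, 8.3]
grip_width: 0.0213
```

```bash
python3 st.py g side wrist
```

```text
clock 15.35 [ 0.5291 -0.0421  0.1262] yaw-90 -10.404637952601831 force [-6.73  1.77  8.32] w 0.021337541167969234
mark rel mouth x,y -0.008390129784089283 0.0007627429433441245 underside 0.03990462222949499
T tilt [-3.9e-03  8.0e-04 -1.0e+00]
```

View pics/gsc.png

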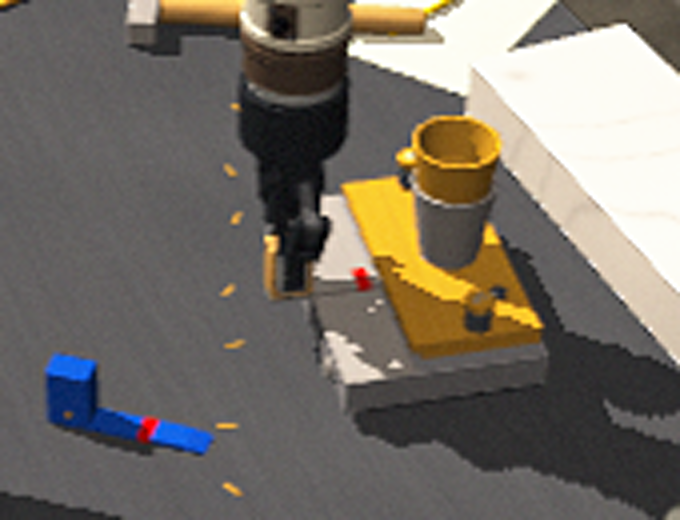

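View pics/gw.png

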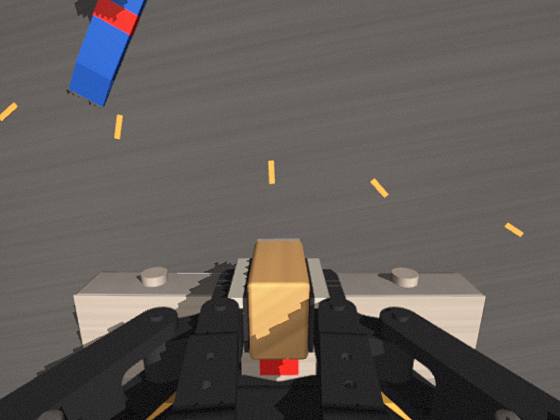

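```bash
cat > sm.py <<'E'
from h import *
import sys
m=load(sys.argv[1]); im=m['p']; hsv=cv2.cvtColor(im,cv2.COLOR_RGB2HSV)
n=np.array([.9836,-.1805]); q=np.array([.1805,.9836]); M=np.array([.5923,-.0545])
u0,v0,u1,v1=300,215,345,245
red=((hsv[...,0]<8)|(hsv[...,0]>172))&(hsv[...,1]>150); k=np.zeros_like(red);k[v0:v1,u0:u1]=red[v0:v1,u0:u1]
v,u=np.nonzero(k); print('red',len(u),u.min(),u.max(),v.min(),v.max())
wts=np.ones(len(u))
w=plane(m,[[u.mean(),v.mean()]],.044)[0][:2]-M; print('red side rel mouth',w@n,w@q)
# bar front top edge: first yellow pixel per row
y=((hsv[...,0]>12)&(hsv[...,0]<32)&(hsv[...,1]>130)&(hsv[...,2]>50))
pts=[]
for r in range(208,246):
    c=np.where(y[r,305:350])[0]
    if len(c): pts.append((305+c.min()-.5,r))
for z in (.056,.058):
    w=plane(m,pts,z)[:,:2]-M; print('edge x at z',z,np.median(w@n),(w@n).round(4)[::5],(w@q).round(3)[::5])
E
python3 sm.py gs; python3 sm.py s11 | tail -2; python3 hand.py >/dev/null; python3 -c "
from hand import *
tp=hand('gw')"
```

```text
red 18 318 322 227 232
red side rel mouth -0.007475638392240105 -0.0028973387227382748
edge x at z 0.056 0.0012289092768233726 [ 0.0013  0.0008  0.0003  0.0027  0.0021 -0.06    0.0012  0.0007] [ 0.084  0.059  0.035  0.01  -0.013 -0.023 -0.058 -0.08 ]
edge x at z 0.058 0.00046613380938503824 [ 0.0005  0.     -0.0005  0.0019  0.0014 -0.0607  0.0004 -0.0001] [ 0.082  0.057  0.032  0.008 -0.015 -0.025 -0.06  -0.082]
red px 260 304 359 381
far/near rows in tool [[-0.001   0.051   0.0823]
 [-0.001   0.0657  0.0823]]
wood row 285 247 310
wood row 310 248 308
wood row 340 249 307
col 241 358Traceback (most recent call last):
  File "sm.py", line 7, in <module>
    v,u=np.nonzero(k); print('red',len(u),u.min(),u.max(),v.min(),v.max())
                                          ~~~~~^^
    return umr_minimum(a, axis, None, out, keepdims, initial, where)
ValueError: zero-size array to reduction operation minimum which has no identity
```

>>> drive_tool(steps=[0, 0.003, 0, 0, 0, 0, 1, 0, 0.003, 0, 0, 0, 0, 1, 0, 0.0025, 0, 0, 0, 0, 1, 0, 0, 0, 0, 0, 0, 1, 0, 0, 0, 0, 0, 0, 1, 0, 0, 0, 0, 0, 0, 1])

```text
clock: 15.95
eef_pos: [0.5371, -0.0436, 0.1262]
tool_rot: [0.768, 0.64, -0.001, -0.002]
ft_force: [-8.4, 2.0, 10.3]
grip_width: 0.0212
```

```bash
python3 st.py i side wrist; python3 sm.py is
```

```text
clock 15.95 [ 0.5371 -0.0436  0.1262] yaw-90 -10.3990366217391 force [-8.4   2.02 10.28] w 0.021164872143010587
mark rel mouth x,y -0.0002617262503972418 0.0007818134646007014 underside 0.039912961154293894
T tilt [-4.5e-03  9.0e-04 -1.0e+00]
red 17 321 325 227 231
red side rel mouth 0.0006023380099307215 -0.0028014686016727803
edge x at z 0.056 0.0011564718764128057 [ 0.0013  0.0008  0.0003  0.0027  0.0021 -0.06    0.0012  0.0007] [ 0.084  0.059  0.035  0.01  -0.013 -0.023 -0.058 -0.08 ]
edge x at z 0.058 0.00039384030098901535 [ 0.0005  0.     -0.0005  0.0019  0.0014 -0.0607  0.0004 -0.0001] [ 0.082  0.057  0.032  0.008 -0.015 -0.025 -0.06  -0.082]
```

View pics/isc.png

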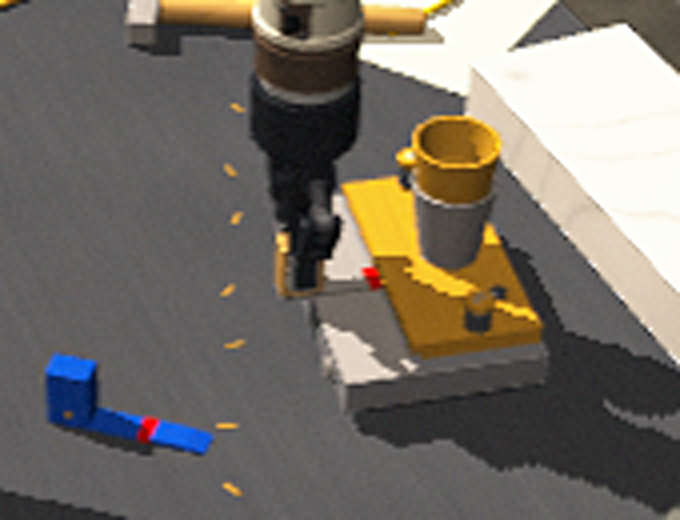

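View pics/iw.png

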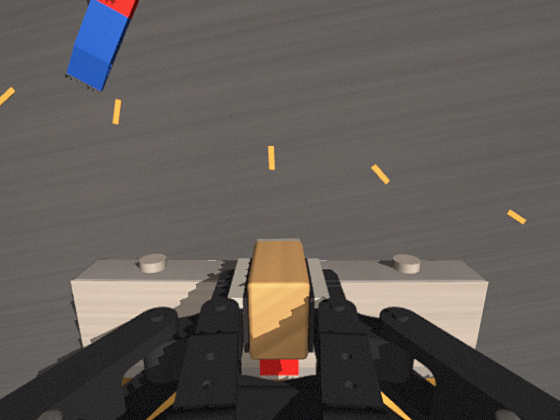

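```bash
python3 - <<'E'
from h import *
g=lambda f:cv2.cvtColor(load(f)['p'],cv2.COLOR_RGB2GRAY).astype(np.float32)
w=cv2.createHanningWindow((36,44),cv2.CV_32F)
for a,b in(('as','bs'),('ds','es'),('ds','fs'),('ds','gs'),('ds','is'),('s10','is')):
    A,B=g(a)[186:230,328:364].copy(),g(b)[186:230,328:364].copy(); print(a,b,cv2.phaseCorrelate(A,B,w))
m=load('is'); p=proj(m,[[.647,-.064,.15],[.647,-.064,.1515]]); print('1.5mm =',p[1]-p[0])
E
```

```text
as bs ((0.027796640787123295, 0.5283648555549618), 1.0014965286961308)
ds es ((-0.004170216993014009, 0.4821907483174641), 1.0033065151285243)
ds fs ((0.00861339099541425, 0.5206452281970897), 0.9872800176526293)
ds gs ((-0.06483337043006543, 0.0049223634200501465), 0.9624968375688717)
ds is ((-0.043683413263472914, 0.007444727521487948), 0.9759086655981747)
s10 is ((-0.06608610810842919, 0.2480599319527812), 0.8188295914803022)
1.5mm = [ 0.0396956  -0.42792493]
```

```bash
python3 - <<'E'
from h import *
g=lambda f:cv2.cvtColor(load(f)['p'],cv2.COLOR_RGB2GRAY).astype(np.float32)
sl=(slice(187,216),slice(331,358))
for a,b in(('as','bs'),('as','ds'),('as','es'),('as','fs'),('as','gs'),('as','is'),('s11','is')):
    W=np.eye(2,3,dtype=np.float32)
    c,W=cv2.findTransformECC(g(a)[sl],g(b)[sl],W,cv2.MOTION_TRANSLATION,(3,200,1e-6),None,3); print(a,b,c,W[:,2])
E
```

```text
as bs 0.9997899685399844 [0.00795479 0.00376367]
as ds 0.9997938659304524 [ 0.01634481 -0.00289017]
as es 0.9998007758410564 [-0.01253885 -0.01781207]
as fs 0.9994755535081103 [-0.00805051 -0.02943509]
as gs 0.9773826241660095 [ 0.05112222 -0.3066464 ]
as is 0.9773206152898005 [ 0.08694667 -0.3040767 ]
s11 is 0.9772896607506841 [ 0.07729249 -0.29483604]
```

```bash
python3 - <<'E'
from h import *
o=bot.get_obs();print(o['clock'],o['joint_vel'].round(4),o['ft_force'],o['grip_width'])
print(job_done())
E
```

```text
16.05 [-0.0009 -0.0003  0.0001  0.0018 -0.0002 -0.0006] [-8.95271948  0.70679386 10.19844252] 0.021349279255198996
the job is handed in; nothing more can be done
None
```

I nested the brass cup in the steel cup and released it, and the bar sank. I then took the steel blade by its wooden grip and slid it square and flat under the bar. I handed the job in at about 16 s with the blade held still in the gripper; no verdict was reported.

Last checks:
- **Cup:** After release, the wrist camera put the brass rim centre within about 1 mm of the steel rim's centre. It looks upright in the side view; I did not measure its tilt.
- **Blade depth:** The red band's middle is at about −0.3 mm from the bar's edge by arm pose. The side camera, measured against the bar's edge seen in the same picture, agrees to within about 1 mm. The band is partly hidden under the bar in that picture, so the true depth could be 1–2 mm further in. The limit is 6.5 mm.
- **Blade alignment:** It is about 0.8 mm off mid-bar by arm pose and about 2.8 mm by the side camera. Its heading is −10.40° against the bar's −10.39°, and its underside is at about 40 mm, on the bed.
- **Drag and lift:** The drag is about 9 N with the arm at rest, more than the few newtons expected because I also press the blade down with about 10 N. The cup rose about 0.3 px in the side view, roughly 1.1 mm. A first phase-correlation check of the lift was inconclusive, and the image-alignment (ECC) fit gave this figure.
- **Bystanders:** I did not touch any, and they look unmoved in the pictures; I did not measure them again.

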